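# Put the returned torque-tool packs on charge

### The arm

A 6-joint arm with a two-finger parallel gripper is mounted at the origin on the work surface. World frame = base frame: x ahead of the robot, y to its left, z up, the work surface at z = 0. Lengths are in m, angles in degrees, forces in N, time in s.
With the tool pointing down it reaches from about 0.3 to 0.75 m from the base axis. Payload 8.5 kg.
Tool frame: the origin (TCP) lies at the very end of the fingers, on their centre line; the grasp point (between the pads) lies 19 mm behind it; z points along the fingers, y is the direction in which the jaws open and shut (so a half turn about z gives the same grasp; the last joint's range is limited). The gripper opens to 85 mm and grips with 20 to 120 N. Pads are 22 mm wide; open, the fingers measure 114 mm over their backs; the gripper's body (76 mm by 85 mm) begins 54 mm behind the grasp point. The pads swing forward as they close: fully open they stand 13 mm farther back than shut.
Start: joints at [59.227, 21.807, 74.336, -0, 83.858, -12.336], TCP at [0.174, 0.522, 0.231] pointing down, gripper open.
Joint ranges: [-178.18, 178.18], [-50.72, 133.34], [12.68, 142.11], [-81.47, 261.47], [9.98, 163.14], [-165.26, 165.26]. Speed limits (degrees/s): [136.94, 136.94, 180, 180, 180, 180].

### API

Orientations are given as a 3x3 rotation matrix whose columns are the frame's x, y, z axes.
In Python, from rig import observe, get_image, calibration, close_job gives the robot as it stands.
- The arm moves only by the tool servo_tool, never from a script. Its argument "commands" is a list of rows, each an object with "delta_rot": the turn, a rotation vector about the world's x, y, z in units of 6 degrees (1.0 is 6 degrees), a list of three; "travel": the shift along the world's x, y, z in units of 30 mm (1.0 is 30 mm), a list of three; "fingers": the closure in counts, from 0 (fully open) to 255 (shut). A call has 1 to 8 rows; each row shifts and turns the pose as measured when the row begins; what a row does not reach is not made up. A row lasts 1/10 s, in which the tool goes at most 50 mm and 8.59 degrees, less where a joint would pass 70% of its speed; a pose out of reach is approached as far as the arm can. A call is refused whole if a number of a shift passes 1 or a number of a turn 1, either way. A call with a gripper value outside its range is refused whole. The fingers move at their own pace and stop on an object; "squeeze" is the grip in N (left out, the last holds). Time passes only in rows, so rows that do not move let the fingers close. It gives the time, the measured TCP pose, the force and the opening at its end, in the units of the state.
- observe(): the state, without advancing time (a new reading comes with each control period).
- get_image(name): name is "scene" or "top"; returns the picture (480x640x3 uint8, red, green, blue); there is no depth.
- calibration(name): a dict with "camera_matrix" (3x3 intrinsics, pixels), "position" and "rotation" of the camera in the world. Camera axes: x right, y down, z forward; pixel columns grow to the right and rows downward; lengths in m; the calibration is good to about 2 mm. A picture is of the moment at which its call begins. calibration takes no time and is no camera call.
- close_job(): hands the job in, once; it reports no verdict.
The state is a dict: "time_s": time; "q": joint angles; "qvel": joint speeds; "joint_efforts": joint torques, N m; "position": TCP position; "tool_rot": TCP orientation; "ft_force": force on the tool from outside, world axes, zero at the start; "wrist_torque": the same for the moment, N m; "grip_width": finger opening in m.
Only numpy, scipy, OpenCV 4.12 (cv2) and the standard library are available. Lean on these libraries where they do the work, as an engineer would, in place of code of your own. Each camera call takes 0.05 s, during which the arm holds its last target.

### The job

Put all the returned yellow battery packs on charge: draw the dock's red lock knob fully out to the free stop, slide every pack flat along the bench, never lifting it, until it is fully home in a bay of its own (any bay), then push the lock knob fully back to its locked stop so that the packs are held in. Slide the orange charge selector on the console fully to its far, full-charge stop, and only when the packs are locked in and the selector is set, switch the green rocker on. Leave the reaction foot, gauge adaptor and hex key where they are.

Things in the scene. Friction and masses are not known exactly. Their poses are not given: they have to be found in the camera images.
- dock: fixed four-bay charging dock; origin at bench level, on the line of the lock tongues, midway between bays 2 and 3; x points into the bays, y left, z up. Black terminal head behind the bays: x 108 to 168 mm, 440 wide, 72 high. Yellow outlined waiting marks in front at x = -127, y = +180, +60, -60, -180: packs start near them, noses to the dock, at bench height
- lock (a joint): lock bar, m: 0 = locked stop, 0.05 = free stop; grows as the red knob is drawn to dock +y (outward). Friction about 3 N, stays where left. Its four steel tongues (12 wide, 6 thick, 14 high) on dock x = 0 stand mid-mouth of each bay at 0, 5 mm behind a home pack; at 0.05 they are inside the rails, clear of packs. A pack not fully home stops it closing
- lock_grip (a point): centre of the top of the red lock knob, an upright cylinder 26 mm in diameter, 18 to 56 mm above the bench, on an aluminium track 46 wide and 12 high (with a 36 x 32 steel shoe up to 18 mm) left of the bays; in the dock frame at x = 0, y = 255 mm + lock travel; axes as the dock's
- bay1 (a point): where a pack's origin lies when fully home in this bay, nose against the head, at bench level; axes as the dock's; dock x +58, y +150 mm. Bays are formed by five aluminium guide rails at dock y = +200, +100, 0, -100, -200, each 17 wide and 13 high, from x = -33 (rounded nose, radius 8.5) to x = 108, cut through at x = -8 to +8 for the lock tongues
- bay2 (a point): where a pack's origin lies when fully home in this bay, nose against the head, at bench level; axes as the dock's; dock x +58, y +50 mm. Each bay channel between rails is 83 wide, for a pack flange 76 wide
- bay3 (a point): where a pack's origin lies when fully home in this bay, nose against the head, at bench level; axes as the dock's; dock x +58, y -50 mm. From x = 25 to 108 every rail carries a flat lip 32 wide, 13 to 17 mm above the bench, that hooks over the 10 mm pack flange: a pack goes in only by sliding flat along dock +x
- bay4 (a point): where a pack's origin lies when fully home in this bay, nose against the head, at bench level; axes as the dock's; dock x +58, y -150 mm. Fingertips more than 17 mm above the bench clear rails and lips
- pack1: loose battery pack (maybe absent), 650 g +-25 %; origin: centre of its underside; x points to its nose (face with two brass contacts). Black base flange 100 (x) x 76 (y) x 10 high; yellow body 98 x 56, 10 to 50 mm high; on top a centred black grip rib 64 (x) x 26 (y), 50 to 72 mm high: pinch it across y. Slick plastic underside: slides at about 2 N
- pack2: loose battery pack (maybe absent), 650 g +-25 %; origin: centre of its underside; x points to its nose (face with two brass contacts). Black base flange 100 (x) x 76 (y) x 10 high; yellow body 98 x 56, 10 to 50 mm high; on top a centred black grip rib 64 (x) x 26 (y), 50 to 72 mm high: pinch it across y. Slick plastic underside: slides at about 2 N
- pack3: loose battery pack (maybe absent), 650 g +-25 %; origin: centre of its underside; x points to its nose (face with two brass contacts). Black base flange 100 (x) x 76 (y) x 10 high; yellow body 98 x 56, 10 to 50 mm high; on top a centred black grip rib 64 (x) x 26 (y), 50 to 72 mm high: pinch it across y. Slick plastic underside: slides at about 2 N
- pack4: loose battery pack (maybe absent), 650 g +-25 %; origin: centre of its underside; x points to its nose (face with two brass contacts). Black base flange 100 (x) x 76 (y) x 10 high; yellow body 98 x 56, 10 to 50 mm high; on top a centred black grip rib 64 (x) x 26 (y), 50 to 72 mm high: pinch it across y. Slick plastic underside: slides at about 2 N
- console: fixed grey control console 140 (x) x 110 (y) x 50 high, origin under its centre; x points away from the robot (far side), y to the left. Top at 50 mm height carries the orange selector (left, y = +26) and the green rocker (right, y = -26)
- selector (a joint): charge selector slide, m: 0 = near stop (storage charge), 0.04 = far stop (full charge, green bar); grows towards console +x. Holding friction about 2 N, stays where it is left
- selector_grip (a point): centre of the top of the orange selector grip: 16 (x) x 24 (y) mm, standing from 54.5 to 77.5 mm above the bench on a 22 x 22 slider plate; in the console frame at x = -20 + travel, y = 26, in mm; axes as the console's
- rocker (a joint): green rocker switch, rad: 0 = off, 0.4 = on (stop); grows as its far half is pressed down. About 3 to 5 N on the far half moves it; it stays where it is left
- rocker_on (a point): centre of the top face of the rocker's far (on) half; the rocker is 40 long (x) x 24 wide (y), pivots about its middle (console x = 0, y = -26, 58 mm above the bench) and is 8 thick. Off, this point is about 65 mm above the bench and console x = +13; on, it is about 59 mm high and x = +14
- reaction_foot: bystander: grey steel reaction foot lying on the bench, about 125 x 56 x 36 mm, origin on the bench near its middle; leave alone
- gauge_adaptor: bystander: brass gauge adaptor, standing turned part 34 mm in diameter, 48 high, origin at the centre of its underside; leave alone
- hex_key: bystander: stubby zinc-plated hex key lying on the bench, 85 x 34 x 8 mm, origin under the long leg; leave alone
Mind the look-alikes: they are no part of the job. What is shaped like the console but pink is not meant. What is shaped like the pack2 but blue is not meant.

How it is judged (in metres and radians):
On the way, in this order (a step that is already met when the one before it is completed fails the run):
1. the lock knob is drawn out to its free stop (within 4 mm) (value of joint lock above 0.046 m), for 0.1 s.
2. every pack is home in a bay, the lock is back at its locked stop and the selector is at its full-charge stop ((horizontal distance between pack1 and bay1 below 0.008 m or horizontal distance between pack1 and bay2 below 0.008 m or horizontal distance between pack1 and bay3 below 0.008 m or horizontal distance between pack1 and bay4 below 0.008 m) and (horizontal distance between pack2 and bay1 below 0.008 m or horizontal distance between pack2 and bay2 below 0.008 m or horizontal distance between pack2 and bay3 below 0.008 m or horizontal distance between pack2 and bay4 below 0.008 m) and (horizontal distance between pack3 and bay1 below 0.008 m or horizontal distance between pack3 and bay2 below 0.008 m or horizontal distance between pack3 and bay3 below 0.008 m or horizontal distance between pack3 and bay4 below 0.008 m) and (horizontal distance between pack4 and bay1 below 0.008 m or horizontal distance between pack4 and bay2 below 0.008 m or horizontal distance between pack4 and bay3 below 0.008 m or horizontal distance between pack4 and bay4 below 0.008 m) and value of joint lock below 0.003 m and value of joint selector above 0.037 m), for 0.2 s.
3. the rocker is switched on (value of joint rocker above 0.32 rad), for 0.2 s.
At the end, for the whole second after the job is handed in: Every pack present lies at rest fully home in a bay (origin within 8 mm of the bay point), the lock is within 3 mm of its locked stop, the selector within 3 mm of its full-charge stop, and the rocker is on (over 0.32 rad) (all of step 2 and linear speed of each of pack1, pack2, pack3, pack4 below 0.01 m/s and value of joint rocker above 0.32 rad); the robot touches nothing.
It fails at once if a pack is lifted off the bench (more than 15 mm) (height (world z) of any of pack1, pack2, pack3, pack4 above 0.015 m).
It fails at once if the reaction foot, gauge adaptor or hex key is moved more than 20 mm (distance of any of reaction_foot, gauge_adaptor, hex_key from where it was at the start of the episode above 0.02 m).
Of pack1, pack2, pack3, pack4 only 3 to 4 are there at a start; the rules pass over those that are not, and their reading is None.
At some moment in a run one of pack1, pack2, pack3, pack4 may be knocked a few centimetres aside while the robot is not near it.
Once in a run the grip may slacken for a moment while it holds something.
It also fails if it takes over 210 s, if anything falls off the work surface, if the arm or the gripper's body presses on something with over 40 N, if the wrist force passes 120 N, or if a joint passes its speed limit or range.

## Working session

There is one attempt and no reset: what is moved stays moved. The work goes in short steps, Python scripts to look and compute and a tool call to move; the robot and the scene stay as the last step left them, time stands still between calls to the robot, and variables do not carry over. Pictures are saved under pics/ and viewed, and the job is handed in when it is done.

Besides the shell and the picture viewer there is one more tool, called after "Emit:" in YAML: its name, and indented under it one key for each argument. servo_tool: Moves the arm, as the interface text tells. Its arguments: {"type":"object","properties":{"commands":{"type":"array","items":{"type":"object","properties":{"delta_rot":{"type":"array","items":{"type":"number"}},"travel":{"type":"array","items":{"type":"number"}},"fingers":{"type":"number"}}}},"squeeze":{"type":"number"}},"required":["commands"]}

```bash
ls; mkdir -p pics; python3 - <<'E'
from rig import observe,get_image,calibration
import cv2
for n in("scene","top"):
    cv2.imwrite(f"pics/{n}0.png",cv2.cvtColor(get_image(n),cv2.COLOR_RGB2BGR)); print(n,calibration(n))
print(observe())
E
```

```text
pics
scene {'camera_matrix': array([[544.12179697,   0.        , 327.48996889],
       [  0.        , 544.12179697, 229.02363143],
       [  0.        ,   0.        ,   1.        ]]), 'position': array([1.13293352, 0.3810219 , 0.97010435]), 'rotation': array([[-0.55575179,  0.60682687, -0.56824387],
       [ 0.83131159,  0.41206305, -0.37299475],
       [ 0.00780907, -0.67968022, -0.73346699]])}
top {'camera_matrix': array([[530.70741697,   0.        , 325.68082234],
       [  0.        , 530.70741697, 232.60148987],
       [  0.        ,   0.        ,   1.        ]]), 'position': array([ 0.12104767, -0.04899918,  1.53275907]), 'rotation': array([[-0.02373599, -0.97778203,  0.20827603],
       [-0.99969773,  0.02454986,  0.00132323],
       [-0.00640698, -0.20818167, -0.97806919]])}
{'time_s': 0.1, 'q': array([ 5.92300382e+01,  2.18375902e+01,  7.43773556e+01,  1.29495195e-03,
        8.38590353e+01, -1.23369266e+01]), 'qvel': array([ 0.05102051,  0.00484219, -0.20648212, -0.07129926, -0.16231874,
        0.10240273]), 'joint_efforts': array([ 3.98487377e-03, -4.49219441e+01, -2.31657851e+01, -1.54461818e-04,
        3.59939288e-03, -5.25605628e-05]), 'position': array([0.17378334, 0.52155838, 0.23078719]), 'tool_rot': array([[-9.48692989e-01,  3.16197962e-01, -6.79882892e-04],
       [ 3.16198553e-01,  9.48692400e-01, -1.09795026e-03],
       [ 2.97830098e-04, -1.25659570e-03, -9.99999166e-01]]), 'ft_force': array([0.05132422, 0.43725107, 0.24909647]), 'wrist_torque': array([ 0.0279761 , -0.04457492, -0.03175485]), 'grip_width': 0.08525326351757244}
```

View pics/scene0.png

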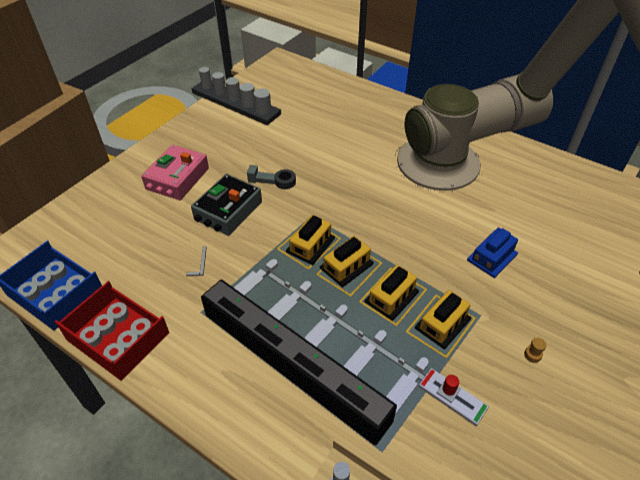

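View pics/top0.png

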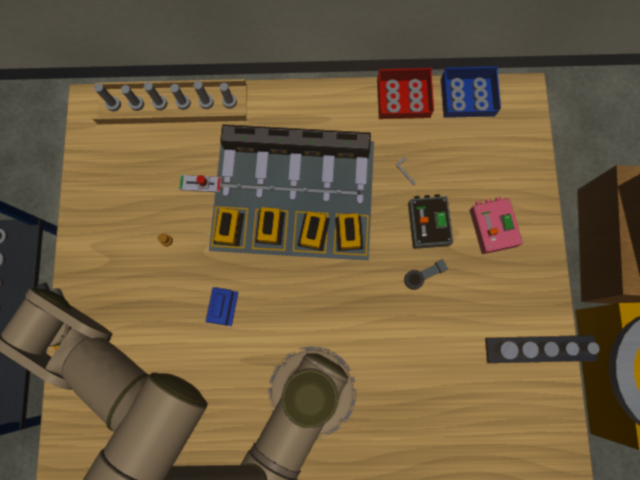

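```bash
cat > h.py <<'E'
import numpy as np,cv2
from rig import observe,get_image,calibration
def ray(n,uv,z):
    c=calibration(n);K=c["camera_matrix"];R=c["rotation"];p=c["position"]
    uv=np.atleast_2d(np.asarray(uv,float))
    d=np.c_[uv,np.ones(len(uv))]@np.linalg.inv(K).T@R.T
    return p+d*((z-p[2])/d[:,2])[:,None]
def proj(n,P):
    c=calibration(n);q=(np.atleast_2d(P)-c["position"])@c["rotation"]
    q=q@c["camera_matrix"].T
    return q[:,:2]/q[:,2:]
def grab(n,name=None):
    im=cv2.cvtColor(get_image(n),cv2.COLOR_RGB2BGR)
    if name: cv2.imwrite("pics/"+name,im)
    return im
def crop(im,x0,y0,x1,y1,s,name):
    cv2.imwrite("pics/"+name,cv2.resize(im[y0:y1,x0:x1],None,fx=s,fy=s,interpolation=cv2.INTER_CUBIC))
E
python3 - <<'E'
from h import *
t=cv2.imread("pics/top0.png");s=cv2.imread("pics/scene0.png")
crop(t,170,115,380,265,3.8,"t0c.png")
crop(s,190,200,500,450,2.4,"s0c.png")
crop(t,380,140,530,300,3.7,"t0d.png")
crop(s,130,130,310,300,3.5,"s0d.png")
E
```

```text
(no output)
```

View pics/t0c.png

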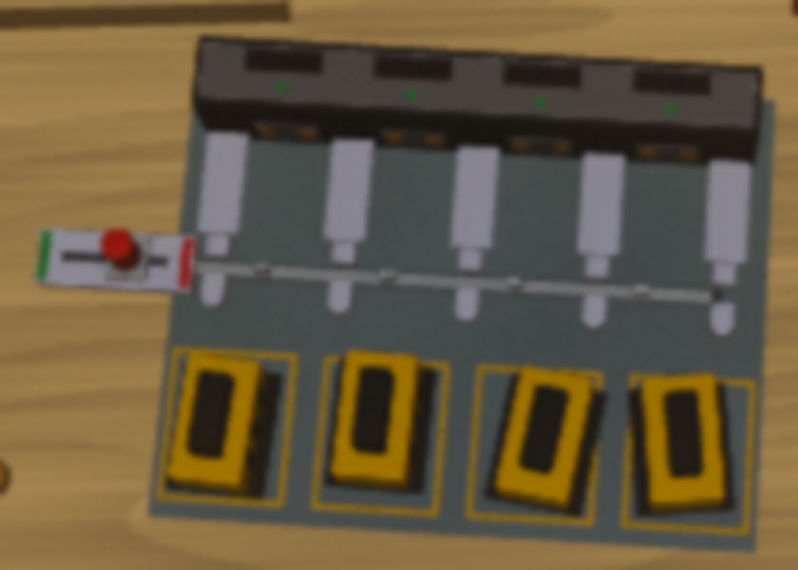

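View pics/s0c.png

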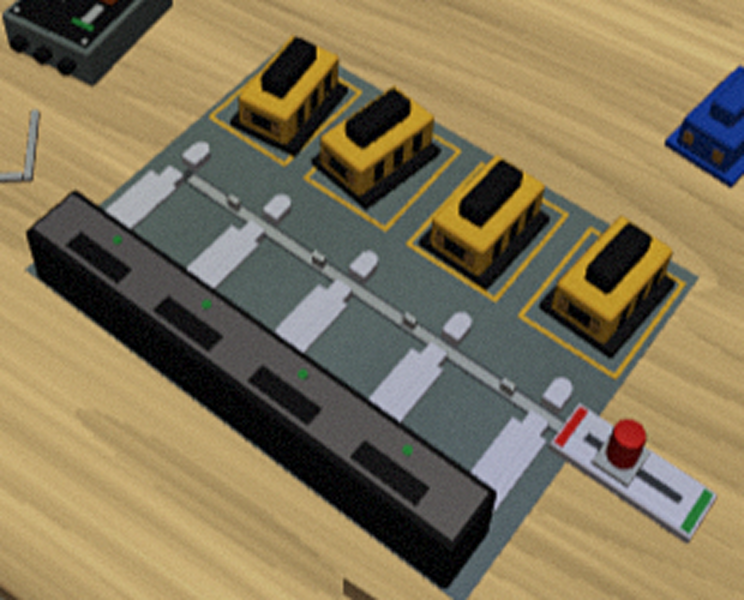

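View pics/t0d.png

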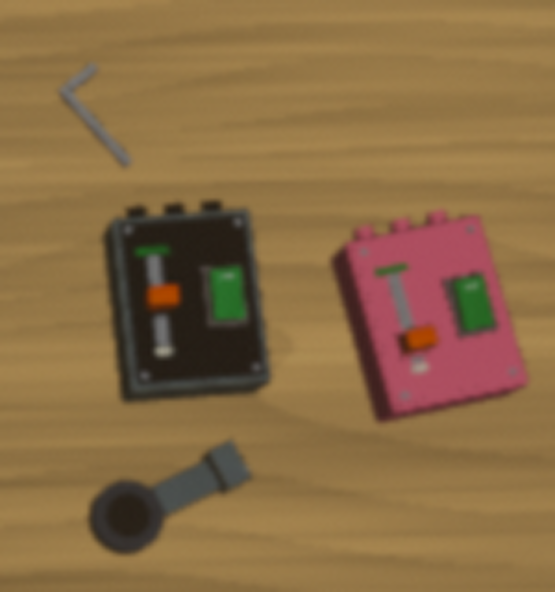

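View pics/s0d.png

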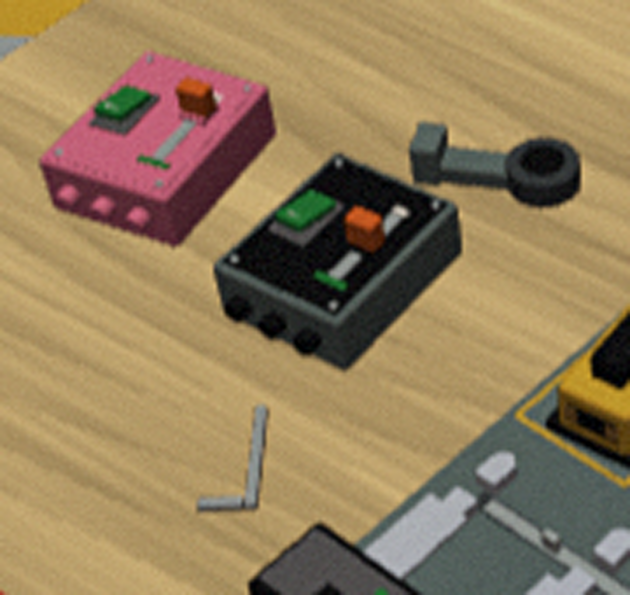

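```bash
cat > dockm.py <<'E'
from h import *
for n in("top","scene"):
    im=cv2.imread(f"pics/{n}0.png"); hsv=cv2.cvtColor(im,cv2.COLOR_BGR2HSV)
    m=((hsv[...,1]<45)&(hsv[...,2]>120)).astype(np.uint8)
    k,l,st,ce=cv2.connectedComponentsWithStats(m)
    for i in range(1,k):
        if st[i,4]>25:
            w=ray(n,ce[i],0.015)[0]
            if 0.3<w[0]<0.9 and -.35<w[1]<.45:
                print(n,st[i],ce[i].round(1),w.round(4))
    # red knob
    m=(((hsv[...,0]<6)|(hsv[...,0]>174))&(hsv[...,1]>150)&(hsv[...,2]>90)).astype(np.uint8)
    k,l,st,ce=cv2.connectedComponentsWithStats(m)
    for i in range(1,k):
        if 15<st[i,4]<600: print(n,"red",st[i],ce[i].round(1),ray(n,ce[i],.056)[0].round(4))
E
python3 dockm.py
```

```text
top [222 150  13  32 284] [228.  164.3] [0.6617 0.242  0.015 ]
top [256 152  12  32 286] [261.1 166.2] [0.6533 0.1422 0.015 ]
top [289 154  12  32 289] [294.3 168. ] [0.6448 0.0424 0.015 ]
top [322 156  12  32 290] [327.6 170. ] [ 0.6359 -0.0573  0.015 ]
top [356 158  11  32 287] [360.9 171.9] [ 0.6274 -0.1569  0.015 ]
top [182 175  36  16 278] [198.2 183.5] [0.6038 0.3302 0.015 ]
top [223 186   6   9  42] [225.5 190. ] [0.5814 0.2483 0.015 ]
top [257 188   5   9  39] [259.  192.2] [0.572  0.1484 0.015 ]
top [290 190   6   9  41] [292.3 194.2] [0.5634 0.0495 0.015 ]
top [324 192   5   9  40] [326.  195.9] [ 0.5556 -0.0505  0.015 ]
top [357 195   6   8  40] [359.6 198.2] [ 0.546 -0.15   0.015]
top red [380  69  37   2  52] [395.   69.3] [ 0.9379 -0.2698  0.056 ]
top red [418  68  14   2  26] [424.7  68.5] [ 0.9381 -0.36    0.056 ]
top red [390  83   5   5  17] [392.4  85. ] [ 0.8863 -0.2592  0.056 ]
top red [413  83   5   4  17] [414.9  84.4] [ 0.8864 -0.3273  0.056 ]
top red [391  94   5   4  18] [392.8  95.5] [ 0.852  -0.2588  0.056 ]
top red [414 104   5   4  16] [416.  105.5] [ 0.
[... 1161 characters left out ...]
[333 462  17  17 228] [341.2 469.9] [0.8433 0.2244 0.015 ]
scene red [111 288  52  76 254] [136.8 322.6] [ 0.8446 -0.2548  0.056 ]
scene red [113 307   8   6  39] [116.4 309.7] [ 0.8462 -0.3116  0.056 ]
scene red [ 99 319   9   6  44] [103.1 321.6] [ 0.8799 -0.3115  0.056 ]
scene red [136 323   9   7  45] [140.1 326.1] [ 0.8466 -0.2435  0.056 ]
scene red [ 85 331   9   7  47] [ 89.3 333.9] [ 0.9139 -0.3114  0.056 ]
scene red [123 335   9   7  47] [126.9 338.3] [ 0.88   -0.2438  0.056 ]
scene red [109 348   9   7  49] [113.2 351.2] [ 0.9139 -0.2438  0.056 ]
scene red [422 370  12  16  61] [427.5 377.3] [0.6296 0.2735 0.056 ]
scene red [446 375  13  12 127] [452.  380.5] [0.6104 0.3134 0.056 ]
```

```bash
cat > packs.py <<'E'
from h import *
import sys
O=np.array([.5845,.047]);ex=np.array([.9963,-.0857]);ey=np.array([.0857,.9963])
def todock(p): d=np.asarray(p)[:2]-O; return np.array([d@ex,d@ey])
def fromdock(a,b): return O+a*ex+b*ey
def packs(im,n="top"):
    hsv=cv2.cvtColor(im,cv2.COLOR_BGR2HSV)
    y=((hsv[...,0]>15)&(hsv[...,0]<32)&(hsv[...,1]>190)&(hsv[...,2]>90)).astype(np.uint8)
    cs,h=cv2.findContours(y,cv2.RETR_CCOMP,cv2.CHAIN_APPROX_NONE)
    for c,hh in zip(cs,h[0]):
        if hh[3]>=0 and 60<cv2.contourArea(c)<600:
            m=np.zeros(y.shape,np.uint8);cv2.drawContours(m,[c],-1,1,-1);m&=(1-y)
            v,u=np.nonzero(m);w=ray(n,np.c_[u,v],.061)[:,:2]
            mu=w.mean(0);ev,V=np.linalg.eigh(np.cov((w-mu).T));a=V[:,1]*np.sign(V[0,1])
            yaw=np.degrees(np.arctan2(a[1],a[0]))
            print("px",u.mean().round(1),v.mean().round(1),"w",mu.round(4),"yaw",yaw.round(1),"dock",(todock(mu)*1000).round(1),"relyaw",(yaw+4.92).round(1),"std",np.sqrt(ev*12).round(3))
if __name__=="__main__":
    im=cv2.imread(sys.argv[1]) if len(sys.argv)>1 else grab("top","p.png")
    packs(im)
E
python3 packs.py pics/top0.png
python3 - <<'E'
from h import *
for n in("top","scene"):
    im=cv2.imread(f"pics/{n}0.png"); hsv=cv2.cvtColor(im,cv2.COLOR_BGR2HSV)
    for nm,lo,hi,z in(("orange",5,13,.07),("green",45,80,.06)):
        m=((hsv[...,0]>=lo)&(hsv[...,0]<=hi)&(hsv[...,1]>(180 if nm=="orange" else 100))&(hsv[...,2]>70)).astype(np.uint8)
        k,l,st,ce=cv2.connectedComponentsWithStats(m)
        for i in range(1,k):
            w=ray(n,ce[i],z)[0]
            if st[i,4]>8 and w[1]<-.2 and w[1]>-.7 and 0.2<w[0]<.75: print(n,nm,st[i],ce[i].round(1),w.round(4))
E
```

```text
px 349.5 228.8 w [ 0.4437 -0.1149] yaw 1.9 dock [-126.4 -173.4] relyaw 6.8 std [0.025 0.065]
px 312.7 227.5 w [ 0.4503 -0.0104] yaw -13.2 dock [-128.8  -68.7] relyaw -8.3 std [0.026 0.065]
px 267.8 222.4 w [0.4683 0.1172] yaw -5.2 dock [-121.8   60. ] relyaw -0.3 std [0.026 0.065]
px 225.0 223.7 w [0.4677 0.239 ] yaw -7.3 dock [-132.9  181.3] relyaw -2.4 std [0.028 0.064]
top orange [419 216  10   8  59] [423.8 219.6] [ 0.4631 -0.3255  0.07  ]
top orange [489 228   9   7  47] [493.1 231.1] [ 0.4251 -0.5182  0.07  ]
top green [417 207   8   2  15] [420.3 207.5] [ 0.5014 -0.3195  0.06  ]
top green [437 212   9  15 120] [441.  218.9] [ 0.4663 -0.3764  0.06  ]
top green [503 215  10  14 105] [507.5 221.6] [ 0.4535 -0.5646  0.06  ]
scene orange [181 152   9  11  72] [184.8 157. ] [ 0.4318 -0.519   0.07  ]
scene orange [229 189  11  12 100] [233.7 194.5] [ 0.4681 -0.3248  0.07  ]
scene green [158 155  14   8  61] [164.8 158.5] [ 0.4574 -0.5675  0.06  ]
scene green [209 184  17  11  93] [216.9 189. ] [ 0.4687 -0.3793  0.06  ]
scene green [220 208   9   5  20] [224.2 209.8] [ 0.5131 -0.3171  0.06  ]
```

Emit:
servo_tool:
  commands:
    - {"travel": [1, -0.4, 0], "delta_rot": [0, 0, 1], "fingers": 0}
    - {"travel": [1, -0.4, 0], "delta_rot": [0, 0, 1], "fingers": 0}
    - {"travel": [1, -0.4, 0], "delta_rot": [0, 0, 0.25], "fingers": 0}
    - {"travel": [1, -0.5, 0], "fingers": 0}
    - {"travel": [1, -0.5, 0], "fingers": 0}
    - {"travel": [1, -0.5, 0], "fingers": 0}
  squeeze: 40

```text
validation failed for argument at $.co...
```

Emit:
servo_tool:
  commands:
    - {"travel": [1.0, -0.4, 0.0], "delta_rot": [0.0, 0.0, 1.0], "fingers": 0}
    - {"travel": [1.0, -0.4, 0.0], "delta_rot": [0.0, 0.0, 1.0], "fingers": 0}
    - {"travel": [1.0, -0.4, 0.0], "delta_rot": [0.0, 0.0, 0.25], "fingers": 0}
    - {"travel": [1.0, -0.5, 0.0], "delta_rot": [0.0, 0.0, 0.0], "fingers": 0}
    - {"travel": [1.0, -0.5, 0.0], "delta_rot": [0.0, 0.0, 0.0], "fingers": 0}
    - {"travel": [1.0, -0.5, 0.0], "delta_rot": [0.0, 0.0, 0.0], "fingers": 0}
  squeeze: 40

```text
time_s: 0.7
position: [0.3556, 0.4381, 0.2288]
tool_rot: [[-0.998, 0.069, -0.004], [0.069, 0.998, -0.004], [0.004, -0.005, -1.0]]
ft_force: [-0.5, 1.1, 0.1]
grip_width: 0.0854
```

Emit:
servo_tool:
  commands:
    - {"travel": [1.0, -0.5, 0.0], "delta_rot": [0.0, 0.0, -0.16], "fingers": 0}
    - {"travel": [1.0, -0.5, 0.0], "delta_rot": [0.0, 0.0, 0.0], "fingers": 0}
    - {"travel": [1.0, -0.5, 0.0], "delta_rot": [0.0, 0.0, 0.0], "fingers": 0}
    - {"travel": [1.0, -0.5, 0.0], "delta_rot": [0.0, 0.0, 0.0], "fingers": 0}
    - {"travel": [1.0, -0.5, -0.5], "delta_rot": [0.0, 0.0, 0.0], "fingers": 0}
    - {"travel": [1.0, -0.5, -1.0], "delta_rot": [0.0, 0.0, 0.0], "fingers": 0}
    - {"travel": [1.0, -0.5, -1.0], "delta_rot": [0.0, 0.0, 0.0], "fingers": 0}
    - {"travel": [1.0, -0.5, -1.0], "delta_rot": [0.0, 0.0, 0.0], "fingers": 0}

```text
time_s: 1.5
position: [0.6059, 0.3119, 0.1221]
tool_rot: [[-0.996, 0.087, -0.001], [0.087, 0.996, -0.003], [0.0, -0.003, -1.0]]
ft_force: [0.6, 0.5, -0.2]
grip_width: 0.0852
```

Emit:
servo_tool:
  commands:
    - {"travel": [0.0, 0.0, -0.8], "delta_rot": [0.0, 0.0, 0.0], "fingers": 0}
    - {"travel": [0.0, 0.0, -0.8], "delta_rot": [0.0, 0.0, 0.0], "fingers": 0}
    - {"travel": [0.0, 0.0, -0.5], "delta_rot": [0.0, 0.0, 0.0], "fingers": 0}
    - {"travel": [0.0, 0.0, 0.0], "delta_rot": [0.0, 0.0, 0.0], "fingers": 0}

```text
time_s: 1.9
position: [0.6072, 0.3068, 0.0484]
tool_rot: [[-0.996, 0.093, -0.012], [0.093, 0.996, -0.007], [0.011, -0.008, -1.0]]
ft_force: [-0.1, 0.2, 0.4]
grip_width: 0.0857
```

```bash
python3 - <<'E'
from h import *
im=grab("scene","s1.png");crop(im,370,300,520,440,4,"s1c.png")
im=grab("top","t1.png");crop(im,150,130,290,250,4,"t1c.png")
print(observe()["position"])
E
```

```text
[0.60823717 0.30732393 0.05105169]
```

View pics/s1c.png

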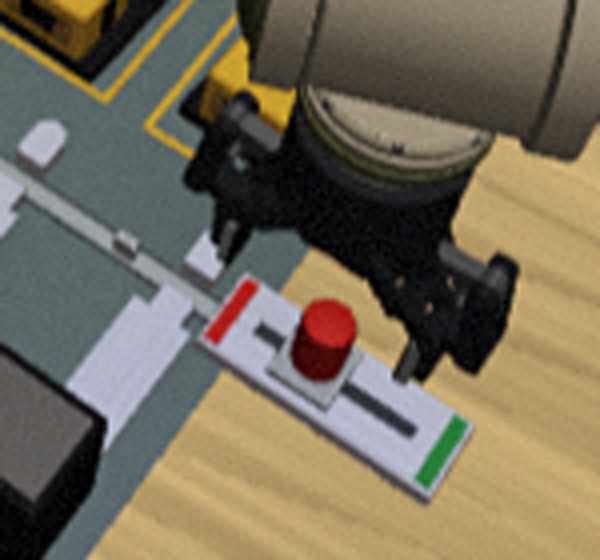

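```bash
python3 - <<'E'
from h import *
print(ray("scene",[449.5,377.5],.058), ray("scene",[370+327/4,300+322/4],.056),proj("scene",[.6082,.3073,.058]))
im=cv2.imread("pics/s1.png");hsv=cv2.cvtColor(im,cv2.COLOR_BGR2HSV)
m=((hsv[...,0]<6)|(hsv[...,0]>174))&(hsv[...,1]>150)&(hsv[...,2]>150)
v,u=np.nonzero(m[360:400,430:470]);print(u.mean()+430,v.mean()+360,len(u),ray("scene",[u.mean()+430,v.mean()+360],.056))
E
```

```text
[[0.60857811 0.30728618 0.058     ]] [[0.61058825 0.31308996 0.056     ]] [[449.59551348 377.34629554]]
448.9618320610687 378.9541984732824 131 [[0.61063133 0.30754874 0.056     ]]
```

View pics/t1c.png

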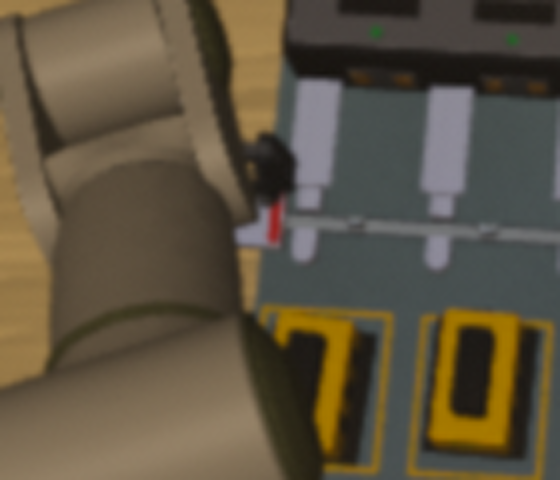

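Emit:
servo_tool:
  commands:
    - {"travel": [0.0, 0.15, -0.35], "delta_rot": [0.0, 0.0, 0.0], "fingers": 0}
    - {"travel": [0.0, 0.0, -0.35], "delta_rot": [0.0, 0.0, 0.0], "fingers": 0}
    - {"travel": [0.0, 0.0, 0.0], "delta_rot": [0.0, 0.0, 0.0], "fingers": 100}
    - {"travel": [0.0, 0.0, 0.0], "delta_rot": [0.0, 0.0, 0.0], "fingers": 200}

```text
time_s: 2.4
position: [0.6091, 0.3133, 0.0315]
tool_rot: [[-0.996, 0.092, -0.003], [0.092, 0.996, -0.004], [0.002, -0.004, -1.0]]
ft_force: [0.6, -0.2, -0.7]
grip_width: 0.0591
```

Emit:
servo_tool:
  commands:
    - {"travel": [0.0, 0.0, 0.0], "delta_rot": [0.0, 0.0, 0.0], "fingers": 220}
    - {"travel": [0.0, 0.0, 0.0], "delta_rot": [0.0, 0.0, 0.0], "fingers": 255}
    - {"travel": [0.0, 0.0, 0.0], "delta_rot": [0.0, 0.0, 0.0], "fingers": 255}
    - {"travel": [0.0, 0.0, 0.0], "delta_rot": [0.0, 0.0, 0.0], "fingers": 255}

```text
time_s: 2.8
position: [0.6093, 0.3134, 0.0323]
tool_rot: [[-0.996, 0.091, -0.002], [0.091, 0.996, -0.004], [0.001, -0.004, -1.0]]
ft_force: [1.0, 0.1, -2.6]
grip_width: 0.0249
```

Emit:
servo_tool:
  commands:
    - {"travel": [0.03, 0.35, 0.0], "delta_rot": [0.0, 0.0, 0.0], "fingers": 255}
    - {"travel": [0.03, 0.35, 0.0], "delta_rot": [0.0, 0.0, 0.0], "fingers": 255}
    - {"travel": [0.03, 0.35, 0.0], "delta_rot": [0.0, 0.0, 0.0], "fingers": 255}
    - {"travel": [0.02, 0.2, 0.0], "delta_rot": [0.0, 0.0, 0.0], "fingers": 255}

```text
time_s: 3.2
position: [0.6124, 0.3499, 0.0322]
tool_rot: [[-0.996, 0.093, -0.005], [0.093, 0.996, -0.01], [0.004, -0.011, -1.0]]
ft_force: [-5.1, -33.5, 9.7]
grip_width: 0.0245
```

Emit:
servo_tool:
  commands:
    - {"travel": [0.0, 0.0, 0.0], "delta_rot": [0.0, 0.0, 0.0], "fingers": 255}
    - {"travel": [0.0, 0.05, 0.0], "delta_rot": [0.0, 0.0, 0.0], "fingers": 255}
    - {"travel": [0.0, 0.0, 0.0], "delta_rot": [0.0, 0.0, 0.0], "fingers": 0}
    - {"travel": [0.0, 0.0, 0.0], "delta_rot": [0.0, 0.0, 0.0], "fingers": 0}
    - {"travel": [0.0, 0.0, 0.0], "delta_rot": [0.0, 0.0, 0.0], "fingers": 0}

```text
time_s: 3.7
position: [0.6128, 0.3515, 0.0324]
tool_rot: [[-0.996, 0.092, -0.005], [0.092, 0.996, -0.015], [0.003, -0.015, -1.0]]
ft_force: [-0.1, 0.1, 0.6]
grip_width: 0.0676
```

Emit:
servo_tool:
  commands:
    - {"travel": [0.0, 0.0, 1.0], "delta_rot": [0.0, 0.0, 0.0], "fingers": 0}
    - {"travel": [0.0, 0.0, 1.0], "delta_rot": [0.0, 0.0, 0.0], "fingers": 0}
    - {"travel": [-0.6, -0.5, 0.5], "delta_rot": [0.0, 0.0, -0.3], "fingers": 0}
    - {"travel": [-1.0, -0.8, 0.0], "delta_rot": [0.0, 0.0, 0.0], "fingers": 0}
    - {"travel": [-1.0, -0.8, 0.0], "delta_rot": [0.0, 0.0, 0.0], "fingers": 0}
    - {"travel": [-1.0, -0.8, 0.0], "delta_rot": [0.0, 0.0, 0.0], "fingers": 0}
    - {"travel": [-0.7, -0.5, 0.0], "delta_rot": [0.0, 0.0, 0.0], "fingers": 0}
    - {"travel": [0.0, 0.0, 0.0], "delta_rot": [0.0, 0.0, 0.0], "fingers": 0}

```text
time_s: 4.5
position: [0.4788, 0.2511, 0.1102]
tool_rot: [[-0.993, 0.12, 0.0], [0.12, 0.993, -0.009], [-0.001, -0.009, -1.0]]
ft_force: [0.1, -0.3, 0.9]
grip_width: 0.0851
```

```bash
python3 - <<'E'
from h import *
im=grab("scene","s2.png");crop(im,230,200,520,440,2.7,"s2c.png")
from packs import *
o=observe();print(o["position"],todock(o["position"]))
E
```

```text
[0.48029746 0.25176849 0.11040133] [-0.12136565  0.19508069]
```

View pics/s2c.png

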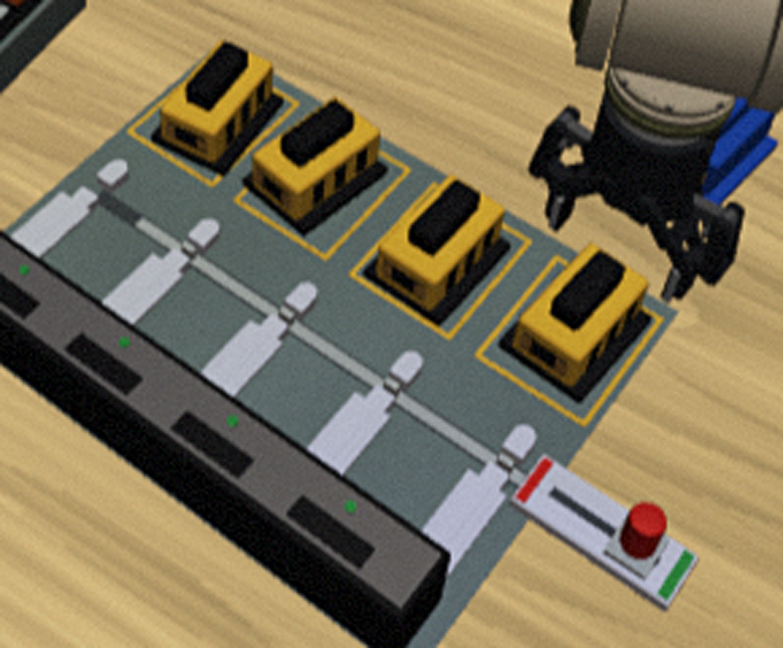

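Emit:
servo_tool:
  commands:
    - {"travel": [-0.42, -0.42, 0.0], "delta_rot": [0.0, 0.0, 0.0], "fingers": 0}
    - {"travel": [0.0, 0.0, -0.6], "delta_rot": [0.0, 0.0, 0.0], "fingers": 0}
    - {"travel": [0.0, 0.0, -0.6], "delta_rot": [0.0, 0.0, 0.0], "fingers": 0}
    - {"travel": [0.0, 0.0, -0.5], "delta_rot": [0.0, 0.0, 0.0], "fingers": 0}
    - {"travel": [0.0, 0.0, 0.0], "delta_rot": [0.0, 0.0, 0.0], "fingers": 0}

```text
time_s: 5.05
position: [0.4738, 0.2431, 0.0593]
tool_rot: [[-0.993, 0.119, 0.012], [0.119, 0.993, -0.005], [-0.012, -0.003, -1.0]]
ft_force: [0.8, -0.2, -0.0]
grip_width: 0.0851
```

Emit:
servo_tool:
  commands:
    - {"travel": [-0.15, -0.13, -0.1], "delta_rot": [0.0, 0.0, -0.05], "fingers": 0}
    - {"travel": [-0.1, 0.0, 0.0], "delta_rot": [0.0, 0.0, 0.0], "fingers": 120}
    - {"travel": [0.0, 0.0, 0.0], "delta_rot": [0.0, 0.0, 0.0], "fingers": 255}
    - {"travel": [0.0, 0.0, 0.0], "delta_rot": [0.0, 0.0, 0.0], "fingers": 255}
    - {"travel": [0.0, 0.0, 0.0], "delta_rot": [0.0, 0.0, 0.0], "fingers": 255}
    - {"travel": [0.0, 0.0, 0.0], "delta_rot": [0.0, 0.0, 0.0], "fingers": 255}
    - {"travel": [0.0, 0.0, 0.0], "delta_rot": [0.0, 0.0, 0.0], "fingers": 255}

```text
time_s: 5.75
position: [0.4685, 0.2403, 0.0585]
tool_rot: [[-0.992, 0.124, 0.017], [0.124, 0.992, -0.003], [-0.017, -0.001, -1.0]]
ft_force: [-0.6, -0.2, -2.3]
grip_width: 0.0251
```

```bash
cat > st.py <<'E'
from packs import *
o=observe();R=o["tool_rot"]
yaw=np.degrees(np.arctan2(R[1,1],R[0,1]))-90
print("t",o["time_s"],"p",o["position"].round(4),"dock",(todock(o["position"])*1000).round(1),"relyaw",(yaw+4.92).round(2),"F",o["ft_force"].round(1),"w",o["grip_width"].round(4))
E
python3 st.py
```

```text
Traceback (most recent call last):
  File "st.py", line 4, in <module>
    print("t",o["time_s"],"p",o["position"].round(4),"dock",(todock(o["position"])*1000).round(1),"relyaw",(yaw+4.92).round(2),"F",o["ft_force"].round(1),"w",o["grip_width"].round(4))
                                                                                                                                                              ^^^^^^^^^^^^^^^^^^^^^
AttributeError: 'float' object has no attribute 'round'
```

Emit:
servo_tool:
  commands:
    - {"travel": [0.4, -0.4, 0.0], "delta_rot": [0.0, 0.0, 0.13], "fingers": 255}
    - {"travel": [0.4, -0.4, 0.0], "delta_rot": [0.0, 0.0, 0.13], "fingers": 255}
    - {"travel": [0.4, -0.4, 0.0], "delta_rot": [0.0, 0.0, 0.13], "fingers": 255}
    - {"travel": [0.0, 0.0, 0.0], "delta_rot": [0.0, 0.0, 0.0], "fingers": 255}
  squeeze: 60

```text
time_s: 6.15
position: [0.5039, 0.2045, 0.0586]
tool_rot: [[-0.997, 0.08, 0.014], [0.08, 0.997, -0.001], [-0.014, 0.0, -1.0]]
ft_force: [1.8, -0.8, 0.6]
grip_width: 0.0246
```

```bash
sed -i 's/o\["grip_width"\].round(4)/round(float(o["grip_width"]),4)/' st.py; python3 st.py; python3 packs.py
```

```text
t 6.15 p [0.5039 0.2045 0.0586] dock [-93.8 150. ] relyaw 0.33 F [ 1.8 -0.8  0.6] w 0.0246
px 349.5 228.7 w [ 0.444  -0.1148] yaw 1.9 dock [-126.1 -173.3] relyaw 6.8 std [0.025 0.065]
px 312.6 227.5 w [ 0.4504 -0.0103] yaw -12.5 dock [-128.7  -68.6] relyaw -7.6 std [0.026 0.064]
px 267.8 222.5 w [0.4679 0.1172] yaw -5.4 dock [-122.2   60. ] relyaw -0.5 std [0.026 0.064]
```

Emit:
servo_tool:
  commands:
    - {"travel": [0.5, -0.043, 0.0], "delta_rot": [0.0, 0.0, 0.0], "fingers": 255}
    - {"travel": [0.5, -0.043, 0.0], "delta_rot": [0.0, 0.0, 0.0], "fingers": 255}
    - {"travel": [0.5, -0.043, 0.0], "delta_rot": [0.0, 0.0, 0.0], "fingers": 255}
    - {"travel": [0.3, -0.026, 0.0], "delta_rot": [0.0, 0.0, 0.0], "fingers": 255}

```text
time_s: 6.6
position: [0.5522, 0.2028, 0.0587]
tool_rot: [[-0.997, 0.079, 0.004], [0.079, 0.997, -0.001], [-0.004, -0.001, -1.0]]
ft_force: [-6.9, -2.6, 7.4]
grip_width: 0.0245
```

```bash
python3 st.py
```

```text
t 6.6 p [0.5522 0.2028 0.0587] dock [-45.6 152.5] relyaw 0.37 F [-6.9 -2.6  7.4] w 0.0245
```

Emit:
servo_tool:
  commands:
    - {"travel": [0.2, -0.1, 0.0], "delta_rot": [0.0, 0.0, -0.03], "fingers": 255}
    - {"travel": [0.4, -0.08, 0.0], "delta_rot": [0.0, 0.0, -0.03], "fingers": 255}
    - {"travel": [0.4, -0.05, 0.0], "delta_rot": [0.0, 0.0, 0.0], "fingers": 255}

```text
time_s: 6.9
position: [0.5802, 0.1974, 0.059]
tool_rot: [[-0.996, 0.085, -0.0], [0.085, 0.996, -0.0], [0.0, -0.0, -1.0]]
ft_force: [-4.7, 1.8, 2.7]
grip_width: 0.0246
```

```bash
python3 st.py
```

```text
t 6.9 p [0.5802 0.1974 0.059 ] dock [-17.1 149.5] relyaw 0.07 F [-4.7  1.8  2.7] w 0.0246
```

Emit:
servo_tool:
  commands:
    - {"travel": [0.5, -0.045, 0.0], "delta_rot": [0.0, 0.0, 0.0], "fingers": 255}
    - {"travel": [0.5, -0.045, 0.0], "delta_rot": [0.0, 0.0, 0.0], "fingers": 255}
    - {"travel": [0.5, -0.045, 0.0], "delta_rot": [0.0, 0.0, 0.0], "fingers": 255}
    - {"travel": [0.4, -0.035, 0.0], "delta_rot": [0.0, 0.0, 0.0], "fingers": 255}

```text
time_s: 7.3
position: [0.636, 0.1933, 0.0592]
tool_rot: [[-0.996, 0.084, -0.006], [0.084, 0.996, -0.0], [0.006, -0.001, -1.0]]
ft_force: [-4.5, 1.5, 3.5]
grip_width: 0.0244
```

```bash
python3 st.py
```

```text
t 7.3 p [0.636  0.1933 0.0592] dock [ 38.8 150.2] relyaw 0.09 F [-4.5  1.5  3.5] w 0.0244
```

Emit:
servo_tool:
  commands:
    - {"travel": [0.3, -0.03, 0.0], "delta_rot": [0.0, 0.0, 0.0], "fingers": 255}
    - {"travel": [0.3, -0.03, 0.0], "delta_rot": [0.0, 0.0, 0.0], "fingers": 255}
    - {"travel": [0.2, -0.02, 0.0], "delta_rot": [0.0, 0.0, 0.0], "fingers": 255}

```text
time_s: 7.6
position: [0.6557, 0.1916, 0.0598]
tool_rot: [[-0.996, 0.083, -0.019], [0.083, 0.997, -0.001], [0.019, -0.003, -1.0]]
ft_force: [-42.7, -1.7, 28.4]
grip_width: 0.0243
```

```bash
python3 st.py
```

```text
t 7.6 p [0.6557 0.1916 0.0598] dock [ 58.5 150.2] relyaw 0.16 F [-42.7  -1.7  28.4] w 0.0243
```

Emit:
servo_tool:
  commands:
    - {"travel": [0.0, 0.0, 0.0], "delta_rot": [0.0, 0.0, 0.0], "fingers": 0}
    - {"travel": [0.0, 0.0, 0.0], "delta_rot": [0.0, 0.0, 0.0], "fingers": 0}
    - {"travel": [0.0, 0.0, 0.0], "delta_rot": [0.0, 0.0, 0.0], "fingers": 0}
    - {"travel": [0.0, 0.0, 0.4], "delta_rot": [0.0, 0.15, 0.0], "fingers": 0}
    - {"travel": [0.0, 0.0, 1.0], "delta_rot": [0.0, 0.0, 0.0], "fingers": 0}
    - {"travel": [-0.5, -0.2, 0.4], "delta_rot": [0.0, 0.0, 0.0], "fingers": 0}
    - {"travel": [-1.0, -0.4, 0.0], "delta_rot": [0.0, 0.0, 0.0], "fingers": 0}
    - {"travel": [-1.0, -0.4, 0.0], "delta_rot": [0.0, 0.0, 0.0], "fingers": 0}

```text
time_s: 8.4
position: [0.5817, 0.1616, 0.1133]
tool_rot: [[-0.996, 0.083, -0.031], [0.083, 0.997, -0.001], [0.031, -0.003, -1.0]]
ft_force: [-0.2, -1.1, 0.6]
grip_width: 0.0855
```

```bash
python3 st.py; python3 packs.py
```

```text
t 8.4 p [0.5817 0.1616 0.1133] dock [-12.6 113.9] relyaw 0.16 F [-0.2 -1.1  0.6] w 0.0855
px 349.5 228.7 w [ 0.444  -0.1149] yaw 1.9 dock [-126.1 -173.4] relyaw 6.8 std [0.025 0.064]
px 312.7 227.5 w [ 0.4503 -0.0104] yaw -12.7 dock [-128.8  -68.7] relyaw -7.7 std [0.026 0.065]
```

Emit:
servo_tool:
  commands:
    - {"travel": [-1.0, -0.4, 0.0], "delta_rot": [0.0, -0.3, -0.1], "fingers": 0}
    - {"travel": [-1.0, -0.4, 0.0], "delta_rot": [0.0, 0.0, 0.0], "fingers": 0}
    - {"travel": [-1.0, -0.4, 0.0], "delta_rot": [0.0, 0.0, 0.0], "fingers": 0}
    - {"travel": [-0.4, -0.15, 0.0], "delta_rot": [0.0, 0.0, 0.0], "fingers": 0}
    - {"travel": [0.0, 0.0, 0.0], "delta_rot": [0.0, 0.0, 0.0], "fingers": 0}

```text
time_s: 8.95
position: [0.4716, 0.1183, 0.1133]
tool_rot: [[-0.995, 0.095, 0.001], [0.095, 0.995, -0.001], [-0.001, -0.001, -1.0]]
ft_force: [0.8, 1.1, 0.3]
grip_width: 0.0852
```

```bash
python3 st.py; python3 packs.py
```

```text
t 8.95 p [0.4716 0.1183 0.1133] dock [-118.6   61.3] relyaw -0.54 F [0.8 1.1 0.3] w 0.0852
px 349.5 228.7 w [ 0.444  -0.1149] yaw 1.9 dock [-126.1 -173.4] relyaw 6.8 std [0.025 0.064]
px 312.7 227.4 w [ 0.4505 -0.0104] yaw -12.8 dock [-128.6  -68.7] relyaw -7.9 std [0.026 0.064]
```

Emit:
servo_tool:
  commands:
    - {"travel": [-0.12, -0.05, -0.7], "delta_rot": [0.0, 0.0, 0.0], "fingers": 0}
    - {"travel": [-0.05, 0.0, -0.7], "delta_rot": [0.0, 0.0, 0.0], "fingers": 0}
    - {"travel": [0.0, 0.0, -0.4], "delta_rot": [0.0, 0.0, 0.0], "fingers": 60}
    - {"travel": [0.0, 0.0, 0.0], "delta_rot": [0.0, 0.0, 0.0], "fingers": 255}
    - {"travel": [0.0, 0.0, 0.0], "delta_rot": [0.0, 0.0, 0.0], "fingers": 255}
    - {"travel": [0.0, 0.0, 0.0], "delta_rot": [0.0, 0.0, 0.0], "fingers": 255}
    - {"travel": [0.0, 0.0, 0.0], "delta_rot": [0.0, 0.0, 0.0], "fingers": 255}
    - {"travel": [0.0, 0.0, 0.0], "delta_rot": [0.0, 0.0, 0.0], "fingers": 255}

```text
time_s: 9.8
position: [0.4754, 0.1181, 0.0592]
tool_rot: [[-0.995, 0.095, 0.011], [0.095, 0.996, -0.001], [-0.011, -0.0, -1.0]]
ft_force: [-0.8, -0.7, -6.8]
grip_width: 0.0243
```

```bash
python3 st.py
```

```text
t 9.8 p [0.4754 0.1181 0.0592] dock [-114.8   61.5] relyaw -0.5 F [-0.8 -0.7 -6.8] w 0.0243
```

Emit:
servo_tool:
  commands:
    - {"travel": [0.32, -0.17, 0.0], "delta_rot": [0.0, 0.0, 0.05], "fingers": 255}
    - {"travel": [0.32, -0.17, 0.0], "delta_rot": [0.0, 0.0, 0.05], "fingers": 255}
    - {"travel": [0.26, -0.17, 0.0], "delta_rot": [0.0, 0.0, 0.0], "fingers": 255}
    - {"travel": [0.0, 0.0, 0.0], "delta_rot": [0.0, 0.0, 0.0], "fingers": 255}

```text
time_s: 10.2
position: [0.5049, 0.1014, 0.0592]
tool_rot: [[-0.996, 0.083, 0.011], [0.083, 0.997, -0.001], [-0.012, -0.0, -1.0]]
ft_force: [0.6, -0.5, -3.7]
grip_width: 0.0241
```

```bash
python3 st.py
```

```text
t 10.2 p [0.5049 0.1014 0.0592] dock [-84.   47.3] relyaw 0.15 F [ 0.6 -0.5 -3.7] w 0.0241
```

Emit:
servo_tool:
  commands:
    - {"travel": [0.0, 0.09, 0.0], "delta_rot": [0.0, 0.0, -0.02], "fingers": 255}
    - {"travel": [0.2, -0.01, 0.0], "delta_rot": [0.0, 0.0, 0.0], "fingers": 255}
    - {"travel": [0.2, -0.02, 0.0], "delta_rot": [0.0, 0.0, 0.0], "fingers": 255}

```text
time_s: 10.5
position: [0.5167, 0.1031, 0.0592]
tool_rot: [[-0.996, 0.086, 0.01], [0.086, 0.996, -0.001], [-0.01, -0.0, -1.0]]
ft_force: [-1.3, 0.2, -2.8]
grip_width: 0.0246
```

```bash
python3 st.py
```

```text
t 10.5 p [0.5167 0.1031 0.0592] dock [-72.3  50.1] relyaw -0.02 F [-1.3  0.2 -2.8] w 0.0246
```

Aligned at y = 50; feed in.

Emit:
servo_tool:
  commands:
    - {"travel": [0.5, -0.05, 0.0], "delta_rot": [0.0, 0.0, 0.0], "fingers": 255}
    - {"travel": [0.5, -0.05, 0.0], "delta_rot": [0.0, 0.0, 0.0], "fingers": 255}
    - {"travel": [0.5, -0.05, 0.0], "delta_rot": [0.0, 0.0, 0.0], "fingers": 255}
    - {"travel": [0.4, -0.04, 0.0], "delta_rot": [0.0, 0.0, 0.0], "fingers": 255}

```text
time_s: 10.9
position: [0.5753, 0.0983, 0.0592]
tool_rot: [[-0.996, 0.085, 0.008], [0.085, 0.996, -0.001], [-0.008, -0.0, -1.0]]
ft_force: [-1.9, -0.1, -1.1]
grip_width: 0.0243
```

```bash
python3 st.py
```

```text
t 10.9 p [0.5753 0.0983 0.0592] dock [-13.5  50.3] relyaw 0.06 F [-1.9 -0.1 -1.1] w 0.0243
```

Emit:
servo_tool:
  commands:
    - {"travel": [0.5, -0.048, 0.0], "delta_rot": [0.0, 0.0, 0.0], "fingers": 255}
    - {"travel": [0.5, -0.048, 0.0], "delta_rot": [0.0, 0.0, 0.0], "fingers": 255}
    - {"travel": [0.5, -0.048, 0.0], "delta_rot": [0.0, 0.0, 0.0], "fingers": 255}
    - {"travel": [0.5, -0.045, 0.0], "delta_rot": [0.0, 0.0, 0.0], "fingers": 255}
    - {"travel": [0.3, -0.03, 0.0], "delta_rot": [0.0, 0.0, 0.0], "fingers": 255}

```text
time_s: 11.4
position: [0.6479, 0.0926, 0.0592]
tool_rot: [[-0.997, 0.083, 0.006], [0.083, 0.997, -0.0], [-0.006, 0.0, -1.0]]
ft_force: [-1.8, 0.2, -1.7]
grip_width: 0.0243
```

```bash
python3 st.py
```

```text
t 11.4 p [0.6479 0.0926 0.0592] dock [59.3 50.9] relyaw 0.15 F [-1.8  0.2 -1.7] w 0.0243
```

Emit:
servo_tool:
  commands:
    - {"travel": [0.18, -0.02, 0.0], "delta_rot": [0.0, 0.0, 0.0], "fingers": 255}
    - {"travel": [0.18, -0.02, 0.0], "delta_rot": [0.0, 0.0, 0.0], "fingers": 255}

```text
time_s: 11.6
position: [0.6537, 0.0922, 0.0601]
tool_rot: [[-0.997, 0.082, -0.01], [0.082, 0.997, 0.0], [0.01, -0.001, -1.0]]
ft_force: [-39.8, -0.4, 24.9]
grip_width: 0.0245
```

```bash
python3 st.py
```

```text
t 11.6 p [0.6537 0.0922 0.0601] dock [65.1 51. ] relyaw 0.19 F [-39.8  -0.4  24.9] w 0.0245
```

Emit:
servo_tool:
  commands:
    - {"travel": [0.0, 0.0, 0.0], "delta_rot": [0.0, 0.0, 0.0], "fingers": 0}
    - {"travel": [0.0, 0.0, 0.0], "delta_rot": [0.0, 0.0, 0.0], "fingers": 0}
    - {"travel": [0.0, 0.0, 0.0], "delta_rot": [0.0, 0.0, 0.0], "fingers": 0}
    - {"travel": [0.0, 0.0, 0.4], "delta_rot": [0.0, -0.1, 0.0], "fingers": 0}
    - {"travel": [0.0, 0.0, 1.0], "delta_rot": [0.0, 0.0, 0.0], "fingers": 0}
    - {"travel": [-0.7, -0.3, 0.4], "delta_rot": [0.0, 0.0, -0.5], "fingers": 0}
    - {"travel": [-1.0, -0.5, 0.0], "delta_rot": [0.0, 0.0, -0.5], "fingers": 0}
    - {"travel": [-1.0, -0.5, 0.0], "delta_rot": [0.0, 0.0, -0.35], "fingers": 0}

```text
time_s: 12.4
position: [0.575, 0.0539, 0.1203]
tool_rot: [[-0.975, 0.224, 0.012], [0.224, 0.975, -0.0], [-0.012, 0.002, -1.0]]
ft_force: [1.1, -0.0, -0.5]
grip_width: 0.0855
```

```bash
python3 st.py; python3 packs.py
```

```text
t 12.4 p [0.575  0.0539 0.1203] dock [-10.1   6.1] relyaw -8.01 F [ 1.1 -0.  -0.5] w 0.0855
px 349.5 228.8 w [ 0.4439 -0.1149] yaw 2.2 dock [-126.2 -173.4] relyaw 7.2 std [0.025 0.065]
px 312.6 227.5 w [ 0.4502 -0.0103] yaw -12.9 dock [-128.9  -68.6] relyaw -8.0 std [0.026 0.065]
```

Emit:
servo_tool:
  commands:
    - {"travel": [-1.0, -0.52, 0.0], "delta_rot": [0.0, 0.05, 0.0], "fingers": 0}
    - {"travel": [-1.0, -0.52, 0.0], "delta_rot": [0.0, 0.0, 0.0], "fingers": 0}
    - {"travel": [-1.0, -0.52, 0.0], "delta_rot": [0.0, 0.0, 0.0], "fingers": 0}
    - {"travel": [-0.85, -0.45, -0.2], "delta_rot": [0.0, 0.0, 0.0], "fingers": 0}
    - {"travel": [-0.1, 0.0, -0.6], "delta_rot": [0.0, 0.0, 0.0], "fingers": 0}
    - {"travel": [0.0, 0.0, -0.3], "delta_rot": [0.0, 0.0, 0.0], "fingers": 0}
    - {"travel": [0.0, 0.0, 0.0], "delta_rot": [0.0, 0.0, 0.0], "fingers": 0}

```text
time_s: 13.15
position: [0.45, -0.011, 0.0935]
tool_rot: [[-0.974, 0.228, 0.021], [0.228, 0.974, -0.005], [-0.022, -0.0, -1.0]]
ft_force: [0.1, -0.0, -0.2]
grip_width: 0.0855
```

```bash
python3 st.py; python3 packs.py
```

```text
t 13.15 p [ 0.45   -0.011   0.0935] dock [-129.   -69.3] relyaw -8.24 F [ 0.1 -0.  -0.2] w 0.0855
px 349.5 228.8 w [ 0.4439 -0.1149] yaw 2.2 dock [-126.2 -173.4] relyaw 7.1 std [0.025 0.065]
px 275.6 163.3 w [0.6449 0.0943] yaw -3.7 dock [56.2 52.3] relyaw 1.2 std [0.026 0.067]
px 241.9 161.4 w [0.6534 0.1926] yaw -4.5 dock [ 56.2 151. ] relyaw 0.4 std [0.027 0.066]
```

Emit:
servo_tool:
  commands:
    - {"travel": [0.0, 0.0, -0.6], "delta_rot": [0.0, 0.2, 0.0], "fingers": 0}
    - {"travel": [0.0, 0.0, -0.55], "delta_rot": [0.0, 0.0, 0.0], "fingers": 60}
    - {"travel": [0.0, 0.0, 0.0], "delta_rot": [0.0, 0.0, 0.0], "fingers": 255}
    - {"travel": [0.0, 0.0, 0.0], "delta_rot": [0.0, 0.0, 0.0], "fingers": 255}
    - {"travel": [0.0, 0.0, 0.0], "delta_rot": [0.0, 0.0, 0.0], "fingers": 255}
    - {"travel": [0.0, 0.0, 0.0], "delta_rot": [0.0, 0.0, 0.0], "fingers": 255}
    - {"travel": [0.0, 0.0, 0.0], "delta_rot": [0.0, 0.0, 0.0], "fingers": 255}

```text
time_s: 13.9
position: [0.4551, -0.0107, 0.0628]
tool_rot: [[-0.974, 0.224, 0.009], [0.224, 0.974, -0.008], [-0.01, -0.006, -1.0]]
ft_force: [-0.6, -1.1, -7.1]
grip_width: 0.0242
```

```bash
python3 st.py
```

```text
t 13.9 p [ 0.4551 -0.0107  0.0628] dock [-124.   -68.5] relyaw -8.05 F [-0.6 -1.1 -7.1] w 0.0242
```

Emit:
servo_tool:
  commands:
    - {"travel": [0.36, 0.17, 0.0], "delta_rot": [0.0, 0.0, 0.45], "fingers": 255}
    - {"travel": [0.36, 0.17, 0.0], "delta_rot": [0.0, 0.0, 0.45], "fingers": 255}
    - {"travel": [0.36, 0.17, 0.0], "delta_rot": [0.0, 0.0, 0.4], "fingers": 255}
    - {"travel": [0.0, 0.0, 0.0], "delta_rot": [0.0, 0.0, 0.0], "fingers": 255}

```text
time_s: 14.3
position: [0.4875, 0.0053, 0.0626]
tool_rot: [[-0.996, 0.085, 0.007], [0.085, 0.996, -0.006], [-0.007, -0.006, -1.0]]
ft_force: [0.4, -0.6, -3.1]
grip_width: 0.0241
```

```bash
python3 st.py
```

```text
t 14.3 p [0.4875 0.0053 0.0626] dock [-93.1 -49.8] relyaw 0.04 F [ 0.4 -0.6 -3.1] w 0.0241
```

Emit:
servo_tool:
  commands:
    - {"travel": [0.5, -0.05, 0.0], "delta_rot": [0.0, 0.0, 0.0], "fingers": 255}
    - {"travel": [0.5, -0.05, 0.0], "delta_rot": [0.0, 0.0, 0.0], "fingers": 255}
    - {"travel": [0.5, -0.05, 0.0], "delta_rot": [0.0, 0.0, 0.0], "fingers": 255}
    - {"travel": [0.4, -0.04, 0.0], "delta_rot": [0.0, 0.0, 0.0], "fingers": 255}

```text
time_s: 14.7
position: [0.5426, 0.0002, 0.0626]
tool_rot: [[-0.996, 0.087, 0.001], [0.087, 0.996, -0.005], [-0.001, -0.005, -1.0]]
ft_force: [-2.6, 0.6, -2.1]
grip_width: 0.0245
```

```bash
python3 st.py
```

```text
t 14.7 p [5.426e-01 2.000e-04 6.260e-02] dock [-37.8 -50.3] relyaw -0.08 F [-2.6  0.6 -2.1] w 0.0245
```

Emit:
servo_tool:
  commands:
    - {"travel": [0.5, -0.043, 0.0], "delta_rot": [0.0, 0.0, 0.0], "fingers": 255}
    - {"travel": [0.5, -0.043, 0.0], "delta_rot": [0.0, 0.0, 0.0], "fingers": 255}
    - {"travel": [0.5, -0.043, 0.0], "delta_rot": [0.0, 0.0, 0.0], "fingers": 255}
    - {"travel": [0.5, -0.043, 0.0], "delta_rot": [0.0, 0.0, 0.0], "fingers": 255}
    - {"travel": [0.5, -0.043, 0.0], "delta_rot": [0.0, 0.0, 0.0], "fingers": 255}
    - {"travel": [0.4, -0.034, 0.0], "delta_rot": [0.0, 0.0, 0.0], "fingers": 255}

```text
time_s: 15.3
position: [0.629, -0.0078, 0.0629]
tool_rot: [[-0.996, 0.092, -0.006], [0.092, 0.996, -0.004], [0.006, -0.005, -1.0]]
ft_force: [-3.0, 0.4, -1.2]
grip_width: 0.0242
```

```bash
python3 st.py
```

```text
t 15.3 p [ 0.629  -0.0078  0.0629] dock [ 49.  -50.7] relyaw -0.35 F [-3.   0.4 -1.2] w 0.0242
```

Emit:
servo_tool:
  commands:
    - {"travel": [0.25, -0.02, 0.0], "delta_rot": [0.0, 0.0, 0.03], "fingers": 255}
    - {"travel": [0.2, -0.02, 0.0], "delta_rot": [0.0, 0.0, 0.0], "fingers": 255}
    - {"travel": [0.2, -0.02, 0.0], "delta_rot": [0.0, 0.0, 0.0], "fingers": 255}

```text
time_s: 15.6
position: [0.6429, -0.0093, 0.0636]
tool_rot: [[-0.996, 0.089, -0.024], [0.089, 0.996, -0.003], [0.023, -0.005, -1.0]]
ft_force: [-42.6, 0.7, 28.2]
grip_width: 0.0241
```

```bash
python3 st.py
```

```text
t 15.6 p [ 0.6429 -0.0093  0.0636] dock [ 63.  -51.1] relyaw -0.18 F [-42.6   0.7  28.2] w 0.0241
```

Emit:
servo_tool:
  commands:
    - {"travel": [0.0, 0.0, 0.0], "delta_rot": [0.0, 0.0, 0.0], "fingers": 0}
    - {"travel": [0.0, 0.0, 0.0], "delta_rot": [0.0, 0.0, 0.0], "fingers": 0}
    - {"travel": [0.0, 0.0, 0.0], "delta_rot": [0.0, 0.0, 0.0], "fingers": 0}
    - {"travel": [0.0, 0.0, 0.4], "delta_rot": [0.0, -0.2, 0.0], "fingers": 0}
    - {"travel": [0.0, 0.0, 1.0], "delta_rot": [0.0, 0.0, 0.0], "fingers": 0}
    - {"travel": [-0.7, -0.3, 0.2], "delta_rot": [0.0, 0.0, 0.5], "fingers": 0}
    - {"travel": [-1.0, -0.5, 0.0], "delta_rot": [0.0, 0.0, 0.5], "fingers": 0}
    - {"travel": [-1.0, -0.5, 0.0], "delta_rot": [0.0, 0.0, 0.2], "fingers": 0}

```text
time_s: 16.4
position: [0.5629, -0.0483, 0.1178]
tool_rot: [[-0.999, -0.043, 0.011], [-0.043, 0.999, -0.005], [-0.011, -0.006, -1.0]]
ft_force: [0.4, -1.7, 0.2]
grip_width: 0.0852
```

```bash
python3 st.py; python3 packs.py
```

```text
t 16.4 p [ 0.5629 -0.0483  0.1178] dock [-13.3 -96.8] relyaw 7.41 F [ 0.4 -1.7  0.2] w 0.0852
px 349.5 228.9 w [ 0.4436 -0.1148] yaw 2.0 dock [-126.5 -173.3] relyaw 6.9 std [0.025 0.065]
px 275.5 163.3 w [0.6448 0.0944] yaw -4.0 dock [56.  52.4] relyaw 0.9 std [0.026 0.067]
px 241.8 161.4 w [0.6534 0.1928] yaw -4.6 dock [ 56.1 151.2] relyaw 0.3 std [0.027 0.066]
```

Emit:
servo_tool:
  commands:
    - {"travel": [-1.0, -0.56, 0.0], "delta_rot": [0.0, 0.1, -0.07], "fingers": 0}
    - {"travel": [-1.0, -0.56, 0.0], "delta_rot": [0.0, 0.0, 0.0], "fingers": 0}
    - {"travel": [-1.0, -0.56, 0.0], "delta_rot": [0.0, 0.0, 0.0], "fingers": 0}
    - {"travel": [-0.75, -0.45, -0.2], "delta_rot": [0.0, 0.0, 0.0], "fingers": 0}
    - {"travel": [-0.1, 0.0, -0.6], "delta_rot": [0.0, 0.0, 0.0], "fingers": 0}
    - {"travel": [0.0, 0.0, -0.3], "delta_rot": [0.0, 0.0, 0.0], "fingers": 0}
    - {"travel": [0.0, 0.0, 0.0], "delta_rot": [0.0, 0.0, 0.0], "fingers": 0}

```text
time_s: 17.15
position: [0.4404, -0.1175, 0.0908]
tool_rot: [[-0.999, -0.032, 0.015], [-0.032, 0.999, -0.014], [-0.015, -0.014, -1.0]]
ft_force: [-1.0, 0.1, -0.9]
grip_width: 0.0856
```

```bash
python3 st.py; python3 packs.py
```

```text
t 17.15 p [ 0.4404 -0.1175  0.0908] dock [-129.4 -176.2] relyaw 6.77 F [-1.   0.1 -0.9] w 0.0856
px 310.4 165.2 w [ 0.6363 -0.0073] yaw -4.3 dock [ 56.3 -49.7] relyaw 0.6 std [0.025 0.068]
px 275.6 163.3 w [0.645  0.0942] yaw -4.0 dock [56.2 52.2] relyaw 0.9 std [0.026 0.067]
px 241.9 161.4 w [0.6534 0.1926] yaw -4.5 dock [ 56.2 151. ] relyaw 0.4 std [0.027 0.066]
```

Emit:
servo_tool:
  commands:
    - {"travel": [0.0, 0.09, -0.6], "delta_rot": [0.13, 0.14, 0.0], "fingers": 0}
    - {"travel": [0.0, 0.0, -0.55], "delta_rot": [0.0, 0.0, 0.0], "fingers": 60}
    - {"travel": [0.0, 0.0, -0.1], "delta_rot": [0.0, 0.0, 0.0], "fingers": 255}
    - {"travel": [0.0, 0.0, 0.0], "delta_rot": [0.0, 0.0, 0.0], "fingers": 255}
    - {"travel": [0.0, 0.0, 0.0], "delta_rot": [0.0, 0.0, 0.0], "fingers": 255}
    - {"travel": [0.0, 0.0, 0.0], "delta_rot": [0.0, 0.0, 0.0], "fingers": 255}
    - {"travel": [0.0, 0.0, 0.0], "delta_rot": [0.0, 0.0, 0.0], "fingers": 255}

```text
time_s: 17.9
position: [0.4453, -0.1148, 0.0571]
tool_rot: [[-0.999, -0.036, 0.009], [-0.036, 0.999, -0.005], [-0.009, -0.005, -1.0]]
ft_force: [-0.3, 0.4, -4.9]
grip_width: 0.0248
```

```bash
python3 st.py
```

```text
t 17.9 p [ 0.4453 -0.1148  0.0571] dock [-124.8 -173.2] relyaw 7.01 F [-0.3  0.4 -4.9] w 0.0248
```

Emit:
servo_tool:
  commands:
    - {"travel": [0.36, 0.22, 0.0], "delta_rot": [0.0, 0.0, -0.39], "fingers": 255}
    - {"travel": [0.36, 0.22, 0.0], "delta_rot": [0.0, 0.0, -0.39], "fingers": 255}
    - {"travel": [0.36, 0.22, 0.0], "delta_rot": [0.0, 0.0, -0.36], "fingers": 255}
    - {"travel": [0.0, 0.0, 0.0], "delta_rot": [0.0, 0.0, 0.0], "fingers": 255}

```text
time_s: 18.3
position: [0.4778, -0.0941, 0.0571]
tool_rot: [[-0.996, 0.088, 0.007], [0.088, 0.996, -0.005], [-0.007, -0.004, -1.0]]
ft_force: [-0.4, -0.5, -4.8]
grip_width: 0.0244
```

```bash
python3 st.py
```

```text
t 18.3 p [ 0.4778 -0.0941  0.0571] dock [ -94.3 -149.7] relyaw -0.14 F [-0.4 -0.5 -4.8] w 0.0244
```

Emit:
servo_tool:
  commands:
    - {"travel": [0.5, -0.05, 0.0], "delta_rot": [0.0, 0.0, 0.02], "fingers": 255}
    - {"travel": [0.5, -0.05, 0.0], "delta_rot": [0.0, 0.0, 0.0], "fingers": 255}
    - {"travel": [0.5, -0.05, 0.0], "delta_rot": [0.0, 0.0, 0.0], "fingers": 255}
    - {"travel": [0.4, -0.04, 0.0], "delta_rot": [0.0, 0.0, 0.0], "fingers": 255}

```text
time_s: 18.7
position: [0.5326, -0.0997, 0.0569]
tool_rot: [[-0.997, 0.082, 0.001], [0.082, 0.997, -0.003], [-0.001, -0.003, -1.0]]
ft_force: [-1.2, -0.8, -2.0]
grip_width: 0.0245
```

```bash
python3 st.py
```

```text
t 18.7 p [ 0.5326 -0.0997  0.0569] dock [ -39.2 -150.6] relyaw 0.24 F [-1.2 -0.8 -2. ] w 0.0245
```

Emit:
servo_tool:
  commands:
    - {"travel": [0.5, -0.035, 0.0], "delta_rot": [0.0, 0.0, -0.02], "fingers": 255}
    - {"travel": [0.5, -0.035, 0.0], "delta_rot": [0.0, 0.0, 0.0], "fingers": 255}
    - {"travel": [0.5, -0.043, 0.0], "delta_rot": [0.0, 0.0, 0.0], "fingers": 255}
    - {"travel": [0.5, -0.043, 0.0], "delta_rot": [0.0, 0.0, 0.0], "fingers": 255}
    - {"travel": [0.5, -0.043, 0.0], "delta_rot": [0.0, 0.0, 0.0], "fingers": 255}
    - {"travel": [0.4, -0.034, 0.0], "delta_rot": [0.0, 0.0, 0.0], "fingers": 255}

```text
time_s: 19.3
position: [0.6182, -0.1087, 0.0573]
tool_rot: [[-0.997, 0.078, -0.006], [0.078, 0.997, -0.002], [0.006, -0.002, -1.0]]
ft_force: [-2.0, 0.3, -1.2]
grip_width: 0.0247
```

```bash
python3 st.py
```

```text
t 19.3 p [ 0.6182 -0.1087  0.0573] dock [  46.9 -152.2] relyaw 0.44 F [-2.   0.3 -1.2] w 0.0247
```

Emit:
servo_tool:
  commands:
    - {"travel": [0.25, 0.02, 0.0], "delta_rot": [0.0, 0.0, -0.06], "fingers": 255}
    - {"travel": [0.2, -0.01, 0.0], "delta_rot": [0.0, 0.0, 0.0], "fingers": 255}
    - {"travel": [0.15, -0.01, 0.0], "delta_rot": [0.0, 0.0, 0.0], "fingers": 255}

```text
time_s: 19.6
position: [0.6308, -0.1087, 0.0579]
tool_rot: [[-0.996, 0.083, -0.022], [0.083, 0.997, 0.0], [0.022, -0.002, -1.0]]
ft_force: [-33.0, -0.5, 17.6]
grip_width: 0.0244
```

```bash
python3 st.py
```

```text
t 19.6 p [ 0.6308 -0.1087  0.0579] dock [  59.5 -151.1] relyaw 0.15 F [-33.   -0.5  17.6] w 0.0244
```

Emit:
servo_tool:
  commands:
    - {"travel": [0.0, 0.0, 0.0], "delta_rot": [0.0, 0.0, 0.0], "fingers": 0}
    - {"travel": [0.0, 0.0, 0.0], "delta_rot": [0.0, 0.0, 0.0], "fingers": 0}
    - {"travel": [0.0, 0.0, 0.0], "delta_rot": [0.0, 0.0, 0.0], "fingers": 0}
    - {"travel": [0.0, 0.0, 0.4], "delta_rot": [0.0, -0.2, 0.0], "fingers": 0}
    - {"travel": [0.0, 0.0, 1.0], "delta_rot": [0.0, 0.0, 0.0], "fingers": 0}
    - {"travel": [-1.0, 0.0, 1.0], "delta_rot": [0.0, 0.0, 0.0], "fingers": 0}
    - {"travel": [-1.0, 1.0, 0.0], "delta_rot": [0.0, 0.0, 0.0], "fingers": 0}
    - {"travel": [-1.0, 1.0, 0.0], "delta_rot": [0.0, 0.0, 0.0], "fingers": 0}

```text
time_s: 20.4
position: [0.541, -0.0512, 0.1359]
tool_rot: [[-0.996, 0.086, 0.011], [0.086, 0.996, -0.002], [-0.011, -0.002, -1.0]]
ft_force: [0.7, -0.3, -0.9]
grip_width: 0.0855
```

Emit:
servo_tool:
  commands:
    - {"travel": [-0.7, 1.0, 0.0], "delta_rot": [0.0, 0.0, 0.0], "fingers": 0}
    - {"travel": [0.0, 1.0, 0.0], "delta_rot": [0.0, 0.0, 0.0], "fingers": 0}
    - {"travel": [0.0, 1.0, 0.0], "delta_rot": [0.0, 0.0, 0.0], "fingers": 0}
    - {"travel": [0.0, 1.0, 0.0], "delta_rot": [0.0, 0.0, 0.0], "fingers": 0}
    - {"travel": [0.0, 1.0, 0.0], "delta_rot": [0.0, 0.0, 0.0], "fingers": 0}
    - {"travel": [0.5, 1.0, 0.0], "delta_rot": [0.0, 0.0, 0.0], "fingers": 0}
    - {"travel": [0.5, 1.0, 0.0], "delta_rot": [0.0, 0.0, 0.0], "fingers": 0}
    - {"travel": [0.0, 0.0, 0.0], "delta_rot": [0.0, 0.0, 0.0], "fingers": 0}

```text
time_s: 21.2
position: [0.5471, 0.1698, 0.1464]
tool_rot: [[-0.996, 0.084, 0.034], [0.084, 0.996, 0.0], [-0.033, 0.003, -0.999]]
ft_force: [-0.3, -0.5, 0.6]
grip_width: 0.0853
```

```bash
python3 st.py; python3 packs.py; python3 - <<'E'
from h import *
im=grab("scene","s3.png");crop(im,190,200,520,450,2.4,"s3c.png")
E
```

```text
t 21.2 p [0.5471 0.1698 0.1464] dock [-47.8 119.2] relyaw 0.09 F [-0.3 -0.5  0.6] w 0.0853
px 309.6 178.2 w [ 0.5969 -0.0042] yaw -6.0 dock [ 16.7 -49.9] relyaw -1.1 std [0.025 0.067]
px 344.8 167.1 w [ 0.628  -0.1073] yaw -4.6 dock [  56.6 -150. ] relyaw 0.3 std [0.024 0.067]
px 275.6 163.3 w [0.6448 0.0942] yaw -3.7 dock [56.  52.2] relyaw 1.2 std [0.026 0.066]
```

View pics/s3c.png

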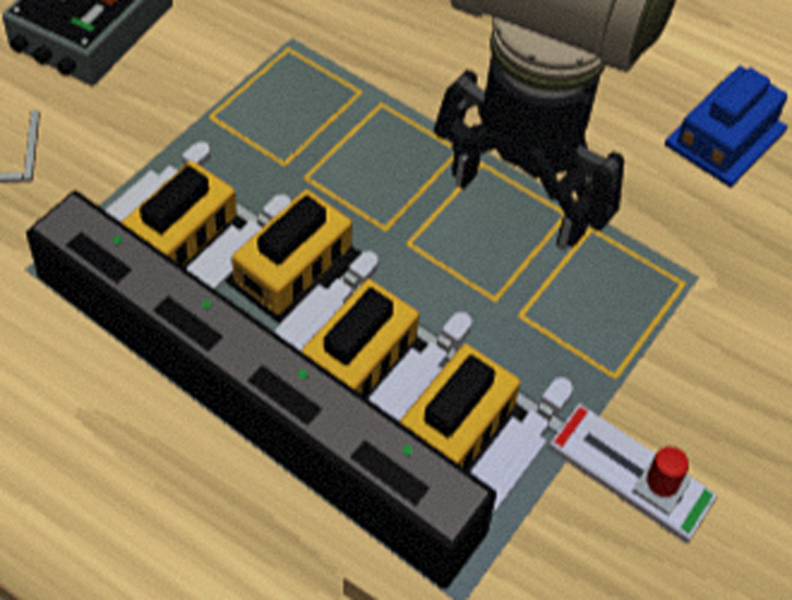

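Emit:
servo_tool:
  commands:
    - {"travel": [0.3, -1.0, 0.0], "delta_rot": [0.0, 0.3, 0.0], "fingers": 0}
    - {"travel": [0.3, -1.0, 0.0], "delta_rot": [0.0, 0.0, 0.0], "fingers": 0}
    - {"travel": [0.3, -1.0, 0.0], "delta_rot": [0.0, 0.0, 0.0], "fingers": 0}
    - {"travel": [0.3, -1.0, 0.0], "delta_rot": [0.0, 0.0, 0.0], "fingers": 0}
    - {"travel": [0.3, -1.0, -0.5], "delta_rot": [0.0, 0.0, -0.1], "fingers": 0}
    - {"travel": [0.2, -0.6, -0.5], "delta_rot": [0.0, 0.0, 0.0], "fingers": 0}
    - {"travel": [0.0, 0.0, -0.2], "delta_rot": [0.0, 0.0, 0.0], "fingers": 0}
    - {"travel": [0.0, 0.0, 0.0], "delta_rot": [0.0, 0.0, 0.0], "fingers": 0}

```text
time_s: 22.1
position: [0.5943, -0.0154, 0.1135]
tool_rot: [[-0.995, 0.104, 0.006], [0.104, 0.995, -0.002], [-0.006, -0.001, -1.0]]
ft_force: [-0.1, -0.0, 0.6]
grip_width: 0.0856
```

```bash
python3 st.py; python3 packs.py
```

```text
t 22.1 p [ 0.5943 -0.0154  0.1135] dock [ 15.1 -61.3] relyaw -1.07 F [-0.1 -0.   0.6] w 0.0856
px 241.8 161.4 w [0.6534 0.1929] yaw -4.7 dock [ 56.1 151.2] relyaw 0.3 std [0.027 0.066]
```

Shift y +11 mm, then go down and grip.

Emit:
servo_tool:
  commands:
    - {"travel": [0.05, 0.37, 0.0], "delta_rot": [0.0, 0.0, 0.0], "fingers": 0}
    - {"travel": [0.0, 0.03, -0.5], "delta_rot": [0.0, 0.0, 0.0], "fingers": 0}
    - {"travel": [0.0, 0.0, -0.6], "delta_rot": [0.0, 0.0, 0.0], "fingers": 0}
    - {"travel": [0.0, 0.0, -0.5], "delta_rot": [0.0, 0.0, 0.0], "fingers": 0}
    - {"travel": [0.0, 0.0, 0.0], "delta_rot": [0.0, 0.0, 0.0], "fingers": 0}

```text
time_s: 22.65
position: [0.5964, 0.0043, 0.0693]
tool_rot: [[-0.995, 0.098, 0.014], [0.098, 0.995, -0.002], [-0.014, -0.001, -1.0]]
ft_force: [-0.0, -0.0, -1.0]
grip_width: 0.0858
```

```bash
python3 st.py
```

```text
t 22.65 p [0.5964 0.0043 0.0693] dock [ 15.6 -41.6] relyaw -0.71 F [-0. -0. -1.] w 0.0858
```

Emit:
servo_tool:
  commands:
    - {"travel": [0.0, -0.27, 0.0], "delta_rot": [0.0, 0.0, 0.0], "fingers": 0}
    - {"travel": [0.0, 0.0, -0.3], "delta_rot": [0.0, 0.0, 0.0], "fingers": 0}
    - {"travel": [0.0, 0.0, 0.0], "delta_rot": [0.0, 0.0, 0.0], "fingers": 0}

```text
time_s: 22.95
position: [0.5973, -0.0025, 0.0625]
tool_rot: [[-0.995, 0.096, 0.017], [0.096, 0.995, -0.003], [-0.018, -0.001, -1.0]]
ft_force: [1.1, -0.4, -1.2]
grip_width: 0.0853
```

```bash
python3 st.py
```

```text
t 22.95 p [ 0.5973 -0.0025  0.0625] dock [ 17.  -48.2] relyaw -0.57 F [ 1.1 -0.4 -1.2] w 0.0853
```

Emit:
servo_tool:
  commands:
    - {"travel": [0.0, -0.05, -0.1], "delta_rot": [0.0, 0.15, 0.0], "fingers": 100}
    - {"travel": [0.0, 0.0, 0.0], "delta_rot": [0.0, 0.0, 0.0], "fingers": 255}
    - {"travel": [0.0, 0.0, 0.0], "delta_rot": [0.0, 0.0, 0.0], "fingers": 255}
    - {"travel": [0.0, 0.0, 0.0], "delta_rot": [0.0, 0.0, 0.0], "fingers": 255}
    - {"travel": [0.0, 0.0, 0.0], "delta_rot": [0.0, 0.0, 0.0], "fingers": 255}
    - {"travel": [0.0, 0.0, 0.0], "delta_rot": [0.0, 0.0, 0.0], "fingers": 255}

```text
time_s: 23.55
position: [0.5981, -0.0045, 0.0605]
tool_rot: [[-0.995, 0.096, 0.003], [0.096, 0.995, -0.003], [-0.003, -0.003, -1.0]]
ft_force: [0.6, -0.2, -1.8]
grip_width: 0.024
```

```bash
python3 st.py
```

```text
t 23.55 p [ 0.5981 -0.0045  0.0605] dock [ 17.9 -50.1] relyaw -0.59 F [ 0.6 -0.2 -1.8] w 0.024
```

Push ~40 mm in.

Emit:
servo_tool:
  commands:
    - {"travel": [0.4, -0.036, 0.0], "delta_rot": [0.0, 0.0, 0.07], "fingers": 255}
    - {"travel": [0.4, -0.036, 0.0], "delta_rot": [0.0, 0.0, 0.0], "fingers": 255}
    - {"travel": [0.3, -0.027, 0.0], "delta_rot": [0.0, 0.0, 0.0], "fingers": 255}
    - {"travel": [0.2, -0.02, 0.0], "delta_rot": [0.0, 0.0, 0.0], "fingers": 255}
    - {"travel": [0.15, -0.015, 0.0], "delta_rot": [0.0, 0.0, 0.0], "fingers": 255}

```text
time_s: 24.05
position: [0.6377, -0.0078, 0.0611]
tool_rot: [[-0.996, 0.087, -0.011], [0.087, 0.996, -0.002], [0.011, -0.003, -1.0]]
ft_force: [-26.0, -1.8, 25.9]
grip_width: 0.0243
```

```bash
python3 st.py
```

```text
t 24.05 p [ 0.6377 -0.0078  0.0611] dock [ 57.7 -50. ] relyaw -0.09 F [-26.   -1.8  25.9] w 0.0243
```

Emit:
servo_tool:
  commands:
    - {"travel": [0.0, 0.0, 0.0], "delta_rot": [0.0, 0.0, 0.0], "fingers": 0}
    - {"travel": [0.0, 0.0, 0.0], "delta_rot": [0.0, 0.0, 0.0], "fingers": 0}
    - {"travel": [0.0, 0.0, 0.0], "delta_rot": [0.0, 0.0, 0.0], "fingers": 0}
    - {"travel": [0.0, 0.0, 0.4], "delta_rot": [0.0, -0.1, 0.0], "fingers": 0}
    - {"travel": [0.0, 0.0, 1.0], "delta_rot": [0.0, 0.0, 0.0], "fingers": 0}
    - {"travel": [-0.4, 0.4, 0.8], "delta_rot": [0.0, 0.0, 0.0], "fingers": 0}
    - {"travel": [-0.4, 1.0, 0.0], "delta_rot": [0.0, 0.0, 0.0], "fingers": 0}
    - {"travel": [0.0, 1.0, 0.0], "delta_rot": [0.0, 0.0, 0.0], "fingers": 0}

```text
time_s: 24.85
position: [0.6147, 0.0624, 0.1323]
tool_rot: [[-0.996, 0.093, 0.007], [0.093, 0.996, -0.003], [-0.008, -0.002, -1.0]]
ft_force: [1.0, 0.4, 0.1]
grip_width: 0.0852
```

Emit:
servo_tool:
  commands:
    - {"travel": [0.0, 1.0, 0.0], "delta_rot": [0.0, 0.0, 0.0], "fingers": 0}
    - {"travel": [0.0, 1.0, 0.0], "delta_rot": [0.0, 0.0, 0.0], "fingers": 0}
    - {"travel": [0.0, 1.0, 0.0], "delta_rot": [0.0, 0.0, 0.0], "fingers": 0}
    - {"travel": [0.0, 1.0, 0.0], "delta_rot": [0.0, 0.0, 0.0], "fingers": 0}
    - {"travel": [0.0, 1.0, 0.0], "delta_rot": [0.0, 0.0, 0.0], "fingers": 0}
    - {"travel": [0.0, 1.0, 0.0], "delta_rot": [0.0, 0.0, 0.0], "fingers": 0}
    - {"travel": [0.0, 1.0, 0.0], "delta_rot": [0.0, 0.0, 0.0], "fingers": 0}
    - {"travel": [0.0, 0.5, 0.0], "delta_rot": [0.0, 0.0, 0.0], "fingers": 0}

```text
time_s: 25.65
position: [0.6149, 0.2984, 0.1415]
tool_rot: [[-0.995, 0.092, 0.023], [0.092, 0.996, 0.0], [-0.023, 0.003, -1.0]]
ft_force: [-0.6, -0.8, -0.2]
grip_width: 0.0852
```

```bash
python3 st.py; python3 packs.py
```

```text
t 25.65 p [0.6149 0.2984 0.1415] dock [  8.8 253. ] relyaw -0.37 F [-0.6 -0.8 -0.2] w 0.0852
px 344.8 167.2 w [ 0.6277 -0.1073] yaw -5.0 dock [  56.2 -150. ] relyaw -0.1 std [0.024 0.066]
px 310.1 165.5 w [ 0.6354 -0.0064] yaw -3.9 dock [ 55.3 -48.8] relyaw 1.0 std [0.025 0.066]
px 275.6 163.4 w [0.6446 0.0942] yaw -3.9 dock [55.8 52.2] relyaw 1.1 std [0.026 0.066]
px 241.9 161.4 w [0.6534 0.1926] yaw -4.5 dock [ 56.2 151. ] relyaw 0.4 std [0.027 0.066]
```

Emit:
servo_tool:
  commands:
    - {"travel": [0.0, 0.8, 0.0], "delta_rot": [0.0, 0.2, 0.0], "fingers": 0}
    - {"travel": [0.0, 0.6, -0.5], "delta_rot": [0.0, 0.0, 0.0], "fingers": 0}
    - {"travel": [0.0, 0.0, -0.7], "delta_rot": [0.0, 0.0, 0.0], "fingers": 0}
    - {"travel": [0.0, 0.0, -0.5], "delta_rot": [0.0, 0.0, 0.0], "fingers": 0}
    - {"travel": [0.0, 0.0, 0.0], "delta_rot": [0.0, 0.0, 0.0], "fingers": 0}

```text
time_s: 26.2
position: [0.6151, 0.3416, 0.0876]
tool_rot: [[-0.996, 0.092, 0.005], [0.092, 0.996, 0.0], [-0.005, 0.001, -1.0]]
ft_force: [0.2, -0.7, 0.1]
grip_width: 0.0854
```

```bash
python3 st.py
```

```text
t 26.2 p [0.6151 0.3416 0.0876] dock [  5.3 296.1] relyaw -0.34 F [ 0.2 -0.7  0.1] w 0.0854
```

Emit:
servo_tool:
  commands:
    - {"travel": [-0.08, 0.3, -0.5], "delta_rot": [0.0, 0.0, 0.0], "fingers": 0}
    - {"travel": [0.0, 0.0, -0.7], "delta_rot": [0.0, 0.0, 0.0], "fingers": 0}
    - {"travel": [0.0, 0.0, -0.5], "delta_rot": [0.0, 0.0, 0.0], "fingers": 0}
    - {"travel": [0.0, 0.0, 0.0], "delta_rot": [0.0, 0.0, 0.0], "fingers": 0}

```text
time_s: 26.6
position: [0.6127, 0.351, 0.0336]
tool_rot: [[-0.996, 0.093, 0.007], [0.093, 0.996, 0.001], [-0.006, 0.001, -1.0]]
ft_force: [0.1, 0.7, 0.2]
grip_width: 0.0853
```

```bash
python3 st.py
```

```text
t 26.6 p [0.6127 0.351  0.0336] dock [  2.1 305.3] relyaw -0.43 F [0.1 0.7 0.2] w 0.0853
```

Emit:
servo_tool:
  commands:
    - {"travel": [0.0, 0.0, 0.0], "delta_rot": [0.0, 0.0, 0.0], "fingers": 255}
    - {"travel": [0.0, 0.0, 0.0], "delta_rot": [0.0, 0.0, 0.0], "fingers": 255}
    - {"travel": [0.0, 0.0, 0.0], "delta_rot": [0.0, 0.0, 0.0], "fingers": 255}
    - {"travel": [0.0, 0.0, 0.0], "delta_rot": [0.0, 0.0, 0.0], "fingers": 255}
    - {"travel": [0.0, 0.0, 0.0], "delta_rot": [0.0, 0.0, 0.0], "fingers": 255}
    - {"travel": [-0.025, -0.3, 0.0], "delta_rot": [0.0, 0.0, 0.0], "fingers": 255}
    - {"travel": [-0.03, -0.4, 0.0], "delta_rot": [0.0, 0.0, 0.0], "fingers": 255}
    - {"travel": [-0.03, -0.4, 0.0], "delta_rot": [0.0, 0.0, 0.0], "fingers": 255}

```text
time_s: 27.4
position: [0.6106, 0.3167, 0.0364]
tool_rot: [[-0.996, 0.092, 0.01], [0.092, 0.996, 0.001], [-0.01, 0.002, -1.0]]
ft_force: [1.2, 3.9, -3.4]
grip_width: 0.0241
```

```bash
python3 st.py
```

```text
t 27.4 p [0.6106 0.3167 0.0364] dock [  2.9 271. ] relyaw -0.38 F [ 1.2  3.9 -3.4] w 0.0241
```

Emit:
servo_tool:
  commands:
    - {"travel": [-0.02, -0.25, 0.0], "delta_rot": [0.0, 0.0, 0.0], "fingers": 255}
    - {"travel": [-0.02, -0.2, 0.0], "delta_rot": [0.0, 0.0, 0.0], "fingers": 255}
    - {"travel": [-0.02, -0.2, 0.0], "delta_rot": [0.0, 0.0, 0.0], "fingers": 255}

```text
time_s: 27.7
position: [0.6092, 0.2991, 0.0366]
tool_rot: [[-0.995, 0.094, 0.014], [0.094, 0.995, 0.012], [-0.012, 0.013, -1.0]]
ft_force: [7.9, 50.4, -14.3]
grip_width: 0.0238
```

```bash
python3 st.py
```

```text
t 27.7 p [0.6092 0.2991 0.0366] dock [  3.  253.3] relyaw -0.49 F [  7.9  50.4 -14.3] w 0.0238
```

Emit:
servo_tool:
  commands:
    - {"travel": [0.0, 0.0, 0.0], "delta_rot": [0.0, 0.0, 0.0], "fingers": 0}
    - {"travel": [0.0, 0.0, 0.0], "delta_rot": [0.0, 0.0, 0.0], "fingers": 0}
    - {"travel": [0.0, 0.0, 0.0], "delta_rot": [0.0, 0.0, 0.0], "fingers": 0}
    - {"travel": [0.0, 0.0, 0.5], "delta_rot": [-0.1, 0.1, 0.0], "fingers": 0}
    - {"travel": [0.0, 0.0, 1.0], "delta_rot": [0.0, 0.0, 0.0], "fingers": 0}
    - {"travel": [-0.5, -0.2, 1.0], "delta_rot": [0.0, 0.0, 0.0], "fingers": 0}
    - {"travel": [-1.0, -0.5, 1.0], "delta_rot": [0.0, 0.0, 0.0], "fingers": 0}
    - {"travel": [-1.0, -0.5, 0.0], "delta_rot": [0.0, 0.0, 0.0], "fingers": 0}

```text
time_s: 28.5
position: [0.5346, 0.2587, 0.1449]
tool_rot: [[-0.995, 0.096, 0.004], [0.096, 0.995, -0.003], [-0.004, -0.003, -1.0]]
ft_force: [0.5, -0.0, 0.2]
grip_width: 0.0855
```

```bash
python3 st.py; python3 - <<'E'
from h import *
t=np.array([(129,230),(238,222),(146,376),(257,367)])/3.7+[380,140]
w=ray("top",t,.05);print(w.round(4),w.mean(0))
s=np.array([(337,162),(435,204),(235,260),(334,306)])/3.5+[130,130]
w2=ray("scene",s,.05);print(w2.round(4),w2.mean(0))
im=grab("scene","s4.png");crop(im,190,130,510,450,1.85,"s4c.png")
E
```

```text
t 28.5 p [0.5346 0.2587 0.1449] dock [-67.9 206.7] relyaw -0.58 F [ 0.5 -0.   0.2] w 0.0855
[[ 0.5202 -0.3067  0.05  ]
 [ 0.5245 -0.3921  0.05  ]
 [ 0.4039 -0.3129  0.05  ]
 [ 0.4088 -0.3985  0.05  ]] [ 0.46434802 -0.35255092  0.05      ]
[[ 0.4127 -0.3995  0.05  ]
 [ 0.4076 -0.313   0.05  ]
 [ 0.5286 -0.3908  0.05  ]
 [ 0.5238 -0.3057  0.05  ]] [ 0.46818559 -0.35225077  0.05      ]
```

View pics/s4c.png

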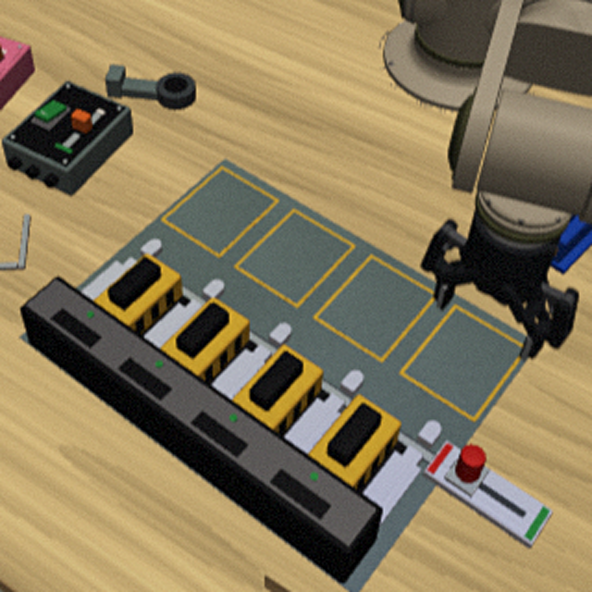

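Emit:
servo_tool:
  commands:
    - {"travel": [-0.5, -1.0, 0.0], "delta_rot": [0.0, 0.0, 0.3], "fingers": 255}
    - {"travel": [-0.5, -1.0, 0.0], "delta_rot": [0.0, 0.0, 0.3], "fingers": 255}
    - {"travel": [-0.5, -1.0, 0.0], "delta_rot": [0.0, 0.0, 0.3], "fingers": 255}
    - {"travel": [-0.5, -1.0, 0.0], "delta_rot": [0.0, 0.0, 0.3], "fingers": 255}
    - {"travel": [-0.5, -1.0, 0.0], "delta_rot": [0.0, 0.0, 0.2], "fingers": 255}
    - {"travel": [-0.5, -1.0, 0.0], "delta_rot": [0.0, 0.0, 0.0], "fingers": 255}
    - {"travel": [0.0, -1.0, 0.0], "delta_rot": [0.0, 0.0, 0.0], "fingers": 255}
    - {"travel": [0.0, -1.0, 0.0], "delta_rot": [0.0, 0.0, 0.0], "fingers": 255}

```text
time_s: 29.35
position: [0.4318, 0.0072, 0.1448]
tool_rot: [[-0.998, -0.06, -0.002], [-0.06, 0.998, -0.011], [0.003, -0.011, -1.0]]
ft_force: [0.7, 0.2, 0.9]
grip_width: -0.0
```

Emit:
servo_tool:
  commands:
    - {"travel": [0.0, -1.0, 0.0], "delta_rot": [0.0, 0.0, 0.0], "fingers": 255}
    - {"travel": [0.0, -1.0, 0.0], "delta_rot": [0.0, 0.0, 0.0], "fingers": 255}
    - {"travel": [0.0, -1.0, 0.0], "delta_rot": [0.0, 0.0, 0.0], "fingers": 255}
    - {"travel": [0.0, -1.0, 0.0], "delta_rot": [0.0, 0.0, 0.0], "fingers": 255}
    - {"travel": [0.0, -1.0, 0.0], "delta_rot": [0.0, 0.0, 0.0], "fingers": 255}
    - {"travel": [0.0, -1.0, 0.0], "delta_rot": [0.0, 0.0, 0.0], "fingers": 255}
    - {"travel": [0.0, -1.0, 0.0], "delta_rot": [0.0, 0.0, 0.0], "fingers": 255}
    - {"travel": [0.0, 0.0, 0.0], "delta_rot": [0.0, 0.0, 0.0], "fingers": 255}

```text
time_s: 30.15
position: [0.4285, -0.2183, 0.1466]
tool_rot: [[-0.999, -0.054, -0.004], [-0.054, 0.998, -0.017], [0.005, -0.017, -1.0]]
ft_force: [0.1, 0.8, -0.2]
grip_width: -0.0001
```

```bash
python3 st.py; python3 packs.py; python3 - <<'E'
from h import *
o=observe();print(o["tool_rot"].round(3))
im=grab("scene","s5.png");crop(im,100,60,420,400,1.75,"s5c.png")
E
```

```text
t 30.15 p [ 0.4285 -0.2183  0.1466] dock [-132.7 -277.7] relyaw 8.02 F [ 0.1  0.8 -0.2] w -0.0001
px 344.8 167.0 w [ 0.6283 -0.1072] yaw -4.0 dock [  56.9 -149.9] relyaw 0.9 std [0.024 0.067]
px 310.1 165.4 w [ 0.6358 -0.0064] yaw -3.6 dock [ 55.7 -48.8] relyaw 1.4 std [0.025 0.067]
px 275.6 163.3 w [0.645  0.0942] yaw -3.7 dock [56.2 52.2] relyaw 1.2 std [0.026 0.067]
px 241.9 161.4 w [0.6534 0.1926] yaw -4.5 dock [ 56.2 151. ] relyaw 0.4 std [0.027 0.066]
[[-0.998 -0.055 -0.005]
 [-0.055  0.998 -0.016]
 [ 0.005 -0.016 -1.   ]]
```

View pics/s5c.png

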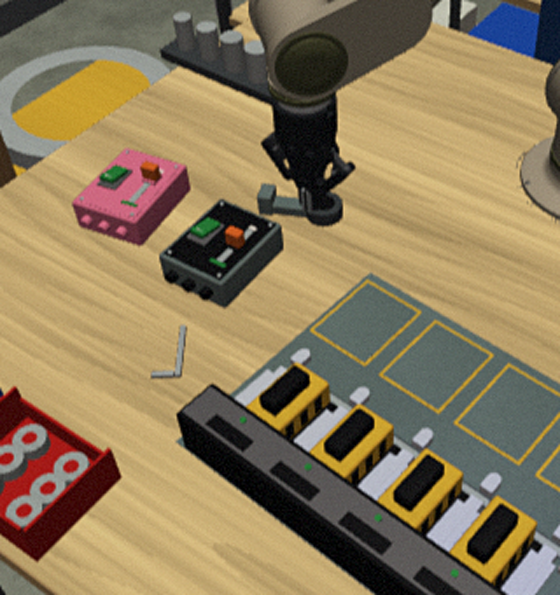

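Emit:
servo_tool:
  commands:
    - {"travel": [0.1, -1.0, 0.0], "delta_rot": [0.15, 0.0, 0.0], "fingers": 255}
    - {"travel": [0.0, -1.0, 0.0], "delta_rot": [0.0, 0.0, 0.0], "fingers": 255}
    - {"travel": [0.0, -1.0, 0.0], "delta_rot": [0.0, 0.0, 0.0], "fingers": 255}
    - {"travel": [0.0, -0.5, -0.5], "delta_rot": [0.0, 0.0, 0.0], "fingers": 255}
    - {"travel": [0.0, 0.0, -0.5], "delta_rot": [0.0, 0.0, 0.0], "fingers": 255}
    - {"travel": [0.0, 0.0, -0.5], "delta_rot": [0.0, 0.0, 0.0], "fingers": 255}
    - {"travel": [0.0, 0.0, 0.0], "delta_rot": [0.0, 0.0, 0.0], "fingers": 255}

```text
time_s: 30.95
position: [0.4314, -0.316, 0.1012]
tool_rot: [[-0.998, -0.064, -0.007], [-0.064, 0.998, 0.002], [0.007, 0.003, -1.0]]
ft_force: [-0.1, 0.8, 0.2]
grip_width: 0.0004
```

```bash
python3 st.py; python3 - <<'E'
from h import *
im=grab("scene","s6.png");crop(im,150,110,330,270,3.5,"s6c.png")
E
```

```text
t 30.95 p [ 0.4314 -0.316   0.1012] dock [-121.4 -374.8] relyaw 8.61 F [-0.1  0.8  0.2] w 0.0004
```

View pics/s6c.png

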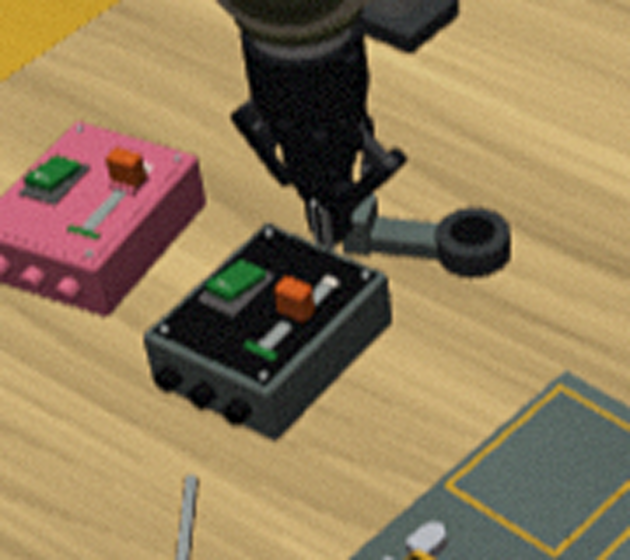

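Emit:
servo_tool:
  commands:
    - {"travel": [-0.1, -0.3, -0.3], "delta_rot": [0.0, -0.05, -0.05], "fingers": 255}
    - {"travel": [-0.05, 0.0, -0.5], "delta_rot": [0.0, 0.0, 0.0], "fingers": 255}
    - {"travel": [0.0, 0.0, -0.3], "delta_rot": [0.0, 0.0, 0.0], "fingers": 255}
    - {"travel": [0.0, 0.0, 0.0], "delta_rot": [0.0, 0.0, 0.0], "fingers": 255}

```text
time_s: 31.4
position: [0.4281, -0.3259, 0.0702]
tool_rot: [[-0.998, -0.061, 0.003], [-0.061, 0.998, -0.003], [-0.003, -0.003, -1.0]]
ft_force: [-0.3, 0.2, -0.5]
grip_width: -0.0002
```

```bash
python3 st.py; python3 - <<'E'
from h import *
im=grab("scene","s7.png");crop(im,150,110,330,270,3.5,"s7c.png")
E
```

```text
t 31.4 p [ 0.4281 -0.3259  0.0702] dock [-123.8 -385. ] relyaw 8.43 F [-0.3  0.2 -0.5] w -0.0002
```

View pics/s7c.png

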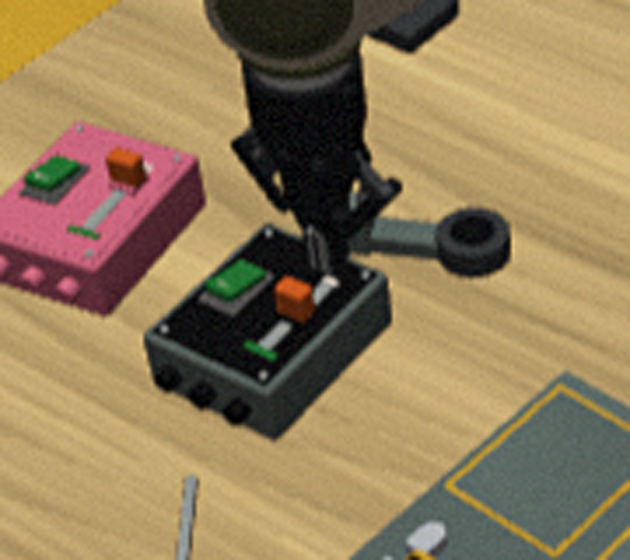

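Emit:
servo_tool:
  commands:
    - {"travel": [0.0, 0.0, -0.27], "delta_rot": [0.0, 0.0, 0.0], "fingers": 255}
    - {"travel": [0.3, 0.02, 0.0], "delta_rot": [0.0, 0.0, 0.0], "fingers": 255}
    - {"travel": [0.4, 0.02, 0.0], "delta_rot": [0.0, 0.0, 0.0], "fingers": 255}
    - {"travel": [0.3, 0.02, 0.0], "delta_rot": [0.0, 0.0, 0.0], "fingers": 255}

```text
time_s: 31.85
position: [0.4601, -0.3249, 0.0634]
tool_rot: [[-0.998, -0.06, 0.004], [-0.06, 0.998, -0.005], [-0.003, -0.005, -1.0]]
ft_force: [-2.0, -0.7, -0.7]
grip_width: -0.0001
```

```bash
python3 st.py
```

```text
t 31.85 p [ 0.4601 -0.3249  0.0634] dock [ -92.1 -381.2] relyaw 8.38 F [-2.  -0.7 -0.7] w -0.0001
```

Emit:
servo_tool:
  commands:
    - {"travel": [0.15, 0.01, 0.0], "delta_rot": [0.0, 0.0, 0.0], "fingers": 255}
    - {"travel": [0.12, 0.01, 0.0], "delta_rot": [0.0, 0.0, 0.0], "fingers": 255}

```text
time_s: 32.05
position: [0.4673, -0.3244, 0.0633]
tool_rot: [[-0.998, -0.063, -0.003], [-0.063, 0.998, -0.006], [0.004, -0.005, -1.0]]
ft_force: [-32.2, -5.1, 13.7]
grip_width: 0.0001
```

```bash
python3 st.py
```

```text
t 32.05 p [ 0.4673 -0.3244  0.0633] dock [ -85.  -380.1] relyaw 8.52 F [-32.2  -5.1  13.7] w 0.0001
```

Emit:
servo_tool:
  commands:
    - {"travel": [-0.5, 0.0, 0.0], "delta_rot": [0.0, 0.0, 0.0], "fingers": 255}
    - {"travel": [-0.5, 0.0, 0.5], "delta_rot": [0.0, 0.0, 0.0], "fingers": 255}
    - {"travel": [0.0, 0.0, 1.0], "delta_rot": [0.0, 0.0, 0.0], "fingers": 255}
    - {"travel": [0.0, 0.0, 0.5], "delta_rot": [0.0, 0.0, 0.0], "fingers": 255}
    - {"travel": [0.0, 0.0, 0.0], "delta_rot": [0.0, 0.0, 0.0], "fingers": 255}

```text
time_s: 32.55
position: [0.4379, -0.3237, 0.1254]
tool_rot: [[-0.998, -0.064, -0.003], [-0.064, 0.998, -0.005], [0.003, -0.005, -1.0]]
ft_force: [-0.4, 0.5, -0.4]
grip_width: -0.0001
```

```bash
python3 st.py;python3 packs.py; python3 - <<'E'
from h import *
im=grab("scene","s8.png");crop(im,150,110,520,450,1.7,"s8c.png")
hsv=cv2.cvtColor(im,cv2.COLOR_BGR2HSV)
for nm,lo,hi,z in(("orange",5,13,.07),("green",45,80,.06)):
    m=((hsv[...,0]>=lo)&(hsv[...,0]<=hi)&(hsv[...,1]>(180 if nm=="orange" else 100))&(hsv[...,2]>70)).astype(np.uint8)
    k,l,st,ce=cv2.connectedComponentsWithStats(m)
    for i in range(1,k):
        w=ray("scene",ce[i],z)[0]
        if st[i,4]>8 and -.45<w[1]<-.2 and 0.2<w[0]<.75: print(nm,st[i],ce[i].round(1),w.round(4))
m=((hsv[...,0]<6)|(hsv[...,0]>174))&(hsv[...,1]>150)&(hsv[...,2]>90)
v,u=np.nonzero(m[340:410,435:480]);print("knob",u.mean()+435,v.mean()+340,len(u),ray("scene",[u.mean()+435,v.mean()+340],.056))
E
```

```text
t 32.55 p [ 0.4379 -0.3237  0.1254] dock [-114.3 -381.9] relyaw 8.59 F [-0.4  0.5 -0.4] w -0.0001
px 344.8 166.9 w [ 0.6285 -0.1073] yaw -4.4 dock [  57.1 -150. ] relyaw 0.5 std [0.024 0.068]
px 310.1 165.4 w [ 0.6359 -0.0064] yaw -3.4 dock [ 55.8 -48.8] relyaw 1.5 std [0.025 0.067]
px 275.6 163.3 w [0.6449 0.0943] yaw -3.8 dock [56.2 52.3] relyaw 1.1 std [0.026 0.067]
px 241.9 161.4 w [0.6534 0.1926] yaw -4.5 dock [ 56.2 151. ] relyaw 0.4 std [0.027 0.066]
orange [223 194  11  13 108] [228.1 199.7] [ 0.489  -0.3242  0.07  ]
green [209 184  17  11  97] [216.8 189.1] [ 0.4692 -0.3791  0.06  ]
green [220 208   9   5  21] [224.  209.8] [ 0.5133 -0.3176  0.06  ]
knob 445.2846153846154 376.3 130 [[0.60956475 0.29967254 0.056     ]]
```

View pics/s8c.png

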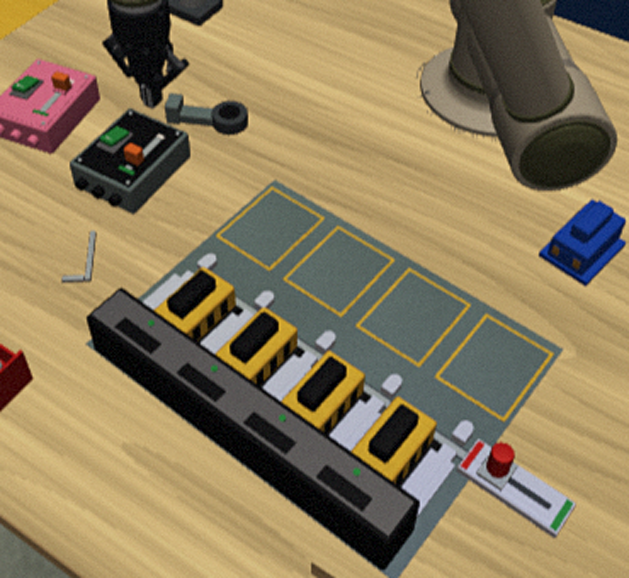

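Emit:
servo_tool:
  commands:
    - {"travel": [0.6, -0.6, 0.0], "delta_rot": [0.0, 0.0, 0.0], "fingers": 255}
    - {"travel": [0.7, -0.7, 0.0], "delta_rot": [0.0, 0.0, 0.0], "fingers": 255}
    - {"travel": [0.3, -0.4, -0.4], "delta_rot": [0.0, 0.0, -0.05], "fingers": 255}
    - {"travel": [0.0, 0.0, -0.5], "delta_rot": [0.0, 0.0, 0.0], "fingers": 255}
    - {"travel": [0.0, 0.0, 0.0], "delta_rot": [0.0, 0.0, 0.0], "fingers": 255}

```text
time_s: 33.15
position: [0.4868, -0.3738, 0.0895]
tool_rot: [[-0.998, -0.06, -0.01], [-0.06, 0.998, 0.004], [0.01, 0.004, -1.0]]
ft_force: [-0.8, 1.1, 0.2]
grip_width: -0.0002
```

```bash
python3 st.py; python3 - <<'E'
from h import *
im=grab("scene","s9.png");crop(im,150,110,330,270,3.5,"s9c.png")
E
```

```text
t 33.15 p [ 0.4868 -0.3738  0.0895] dock [ -61.3 -427.6] relyaw 8.35 F [-0.8  1.1  0.2] w -0.0002
```

View pics/s9c.png

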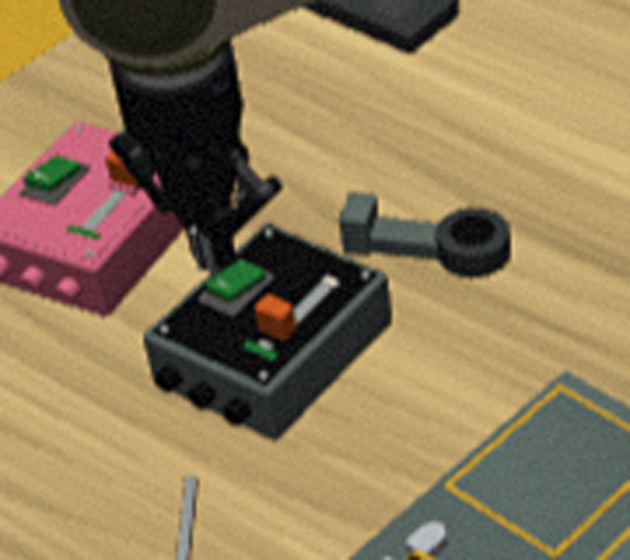

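Emit:
servo_tool:
  commands:
    - {"travel": [0.0, -0.1, -0.4], "delta_rot": [0.0, 0.0, 0.0], "fingers": 255}
    - {"travel": [0.0, 0.0, -0.3], "delta_rot": [0.0, 0.0, 0.0], "fingers": 255}
    - {"travel": [0.0, 0.0, -0.1], "delta_rot": [0.0, 0.0, 0.0], "fingers": 255}

```text
time_s: 33.5
position: [0.4872, -0.377, 0.0656]
tool_rot: [[-0.998, -0.06, -0.008], [-0.06, 0.998, 0.002], [0.008, 0.003, -1.0]]
ft_force: [0.8, 0.1, 3.4]
grip_width: 0.0001
```

```bash
python3 st.py
```

```text
t 33.5 p [ 0.4872 -0.377   0.0656] dock [ -60.6 -430.8] relyaw 8.37 F [0.8 0.1 3.4] w 0.0001
```

Emit:
servo_tool:
  commands:
    - {"travel": [0.0, 0.0, -0.12], "delta_rot": [0.0, 0.0, 0.0], "fingers": 255}
    - {"travel": [0.0, 0.0, -0.12], "delta_rot": [0.0, 0.0, 0.0], "fingers": 255}

```text
time_s: 33.7
position: [0.4885, -0.3771, 0.0594]
tool_rot: [[-0.998, -0.06, -0.004], [-0.06, 0.998, 0.0], [0.004, 0.001, -1.0]]
ft_force: [1.5, 2.7, 7.4]
grip_width: -0.0
```

```bash
python3 st.py
```

```text
t 33.7 p [ 0.4885 -0.3771  0.0594] dock [ -59.3 -430.8] relyaw 8.37 F [1.5 2.7 7.4] w -0.0
```

Emit:
servo_tool:
  commands:
    - {"travel": [0.0, 0.0, -0.08], "delta_rot": [0.0, 0.0, 0.0], "fingers": 255}
    - {"travel": [0.0, 0.0, -0.05], "delta_rot": [0.0, 0.0, 0.0], "fingers": 255}

```text
time_s: 33.9
position: [0.4887, -0.3772, 0.0592]
tool_rot: [[-0.998, -0.061, -0.003], [-0.061, 0.998, -0.002], [0.003, -0.002, -1.0]]
ft_force: [-3.0, 3.7, 12.5]
grip_width: -0.0001
```

```bash
python3 st.py
```

```text
t 33.9 p [ 0.4887 -0.3772  0.0592] dock [ -59.1 -430.8] relyaw 8.41 F [-3.   3.7 12.5] w -0.0001
```

Emit:
servo_tool:
  commands:
    - {"travel": [0.0, 0.0, -0.06], "delta_rot": [0.0, 0.0, 0.0], "fingers": 255}
    - {"travel": [0.0, 0.0, 0.0], "delta_rot": [0.0, 0.0, 0.0], "fingers": 255}
    - {"travel": [0.0, 0.0, 0.5], "delta_rot": [0.0, 0.0, 0.0], "fingers": 255}
    - {"travel": [0.0, 0.0, 1.0], "delta_rot": [0.0, 0.0, 0.0], "fingers": 255}
    - {"travel": [-0.5, 0.0, 1.0], "delta_rot": [0.0, 0.0, 0.0], "fingers": 255}
    - {"travel": [-1.0, 0.0, 0.5], "delta_rot": [0.0, 0.0, 0.0], "fingers": 255}
    - {"travel": [-1.0, 0.0, 0.0], "delta_rot": [0.0, 0.0, 0.0], "fingers": 255}
    - {"travel": [-0.5, 0.0, 0.0], "delta_rot": [0.0, 0.0, 0.0], "fingers": 255}

```text
time_s: 34.7
position: [0.396, -0.3761, 0.1526]
tool_rot: [[-0.998, -0.065, -0.004], [-0.065, 0.998, -0.006], [0.004, -0.006, -1.0]]
ft_force: [0.0, 0.5, -0.4]
grip_width: 0.0003
```

```bash
python3 st.py;python3 packs.py; python3 - <<'E'
from h import *
im=grab("scene","s10.png");crop(im,150,110,330,270,3.5,"s10c.png")
crop(im,190,200,520,450,2.4,"s10d.png")
E
```

```text
t 34.7 p [ 0.396  -0.3761  0.1526] dock [-151.5 -437.7] relyaw 8.62 F [ 0.   0.5 -0.4] w 0.0003
px 344.8 166.8 w [ 0.6289 -0.1073] yaw -4.2 dock [  57.4 -149.9] relyaw 0.7 std [0.024 0.068]
px 310.1 165.4 w [ 0.6359 -0.0064] yaw -3.4 dock [ 55.8 -48.8] relyaw 1.5 std [0.025 0.067]
px 275.6 163.2 w [0.6451 0.0943] yaw -3.8 dock [56.3 52.3] relyaw 1.1 std [0.026 0.067]
px 241.9 161.4 w [0.6534 0.1926] yaw -4.5 dock [ 56.2 151. ] relyaw 0.4 std [0.027 0.066]
```

View pics/s10c.png

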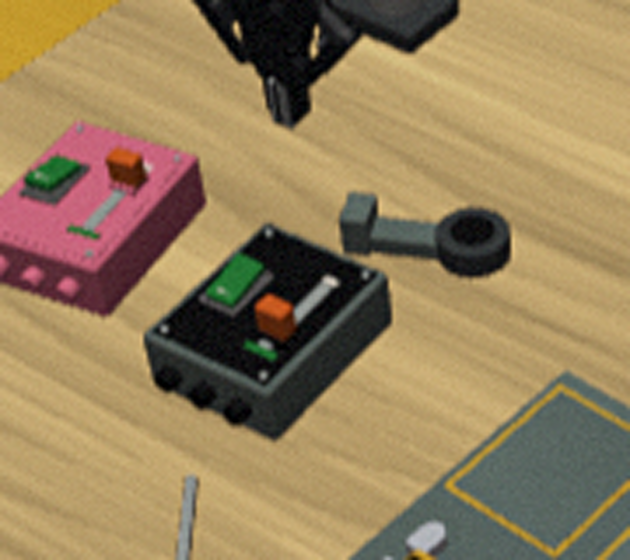

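View pics/s10d.png

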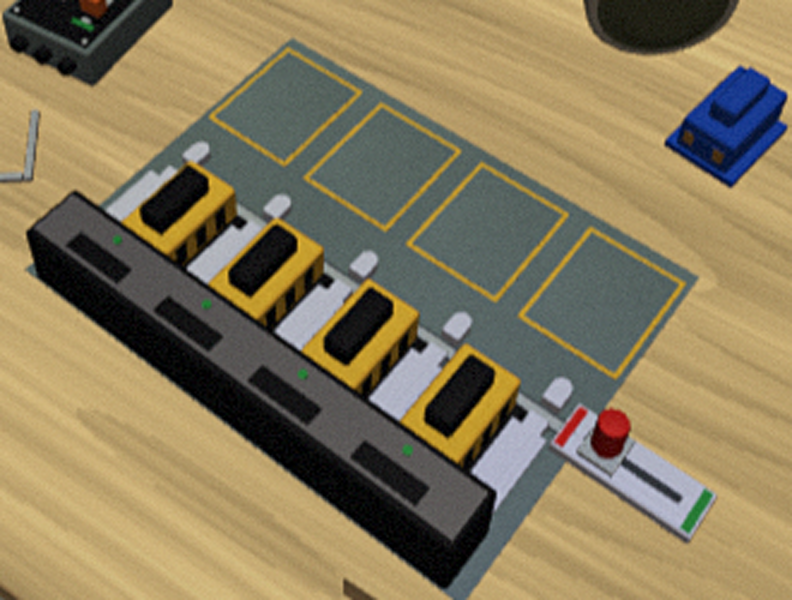

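Emit:
servo_tool:
  commands:
    - {"travel": [0.0, 0.0, 0.0], "delta_rot": [0.0, 0.0, 0.0], "fingers": 255}
    - {"travel": [0.0, 0.0, 0.0], "delta_rot": [0.0, 0.0, 0.0], "fingers": 255}
    - {"travel": [0.0, 0.0, 0.0], "delta_rot": [0.0, 0.0, 0.0], "fingers": 255}

```text
time_s: 35.1
position: [0.3978, -0.3764, 0.1522]
tool_rot: [[-0.998, -0.064, -0.004], [-0.064, 0.998, -0.006], [0.004, -0.005, -1.0]]
ft_force: [0.5, -0.1, -1.0]
grip_width: -0.0004
```

```bash
python3 -c "
from rig import close_job
print(close_job())"
```

```text
the job is handed in; nothing more can be done
None
```

The job is handed in at about 35 s. All four packs are in their own bays, the lock is closed, the selector is at full charge and the rocker is on. `close_job` gives no verdict.

**What I did:**
- I drew the red knob out to its free stop, then slid each pack flat into the bay in front of it.
- Pack 3 was knocked about 40 mm back out of bay 3 while the arm was elsewhere. I saw this before locking and pushed it home again.
- I closed the lock, slid the selector to its far stop, switched the rocker on and moved the arm clear.

**Last checks:**
- **Packs:** in the top view they read x 55.8 to 57.4 mm and within about 2.3 mm of the bay centre lines; home is x 58 mm. A pack pressed against the head reads about 56 mm this way, so I take that gap as camera bias.
- **Lock:** the knob measured about 254 mm against the 255 mm expected when locked. The last push met a firm stop at about 50 N.
- **Selector:** it moved about 21 mm and met a firm stop at about 32 N, next to the green bar.
- **Rocker:** it was pressed until it stopped moving, and the picture shows it tipped to on.
- **Bystanders:** the reaction foot and hex key looked unmoved in the last views. I did not re-measure them, and did not look at the gauge adaptor again.

No check failed. The lock, selector and rocker positions are inferred from the images, forces and arm positions, because the joints could not be read directly.

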